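# Load the spring balance to the green band with brass weights

## Task

Slip square brass weights with a hole over the balance's loading post one at a time, each down until it rests flat, until the pointer stands in the green band; leave the weights you do not need where they are. The post does not stand quite in the middle of the pan, so feel for it gently: do not press or drop hard on the balance, never push the pan down to its stop, and leave everything else on the bench alone.

Things in the scene. Friction and masses are not known exactly. Their poses are not given: they have to be found in the camera images.
- balance: spring balance fixed to the bench: grey housing 130 (x) x 150 (y) x 66 mm tall, round pan above. Origin: centre of its underside. 63 mm to +x stands a gauge strip, 40 mm wide, to 165 mm height: white, green, red from the top; a red pointer on the pan moves down it. The round foot of the post is stiff to turn about the pan's axis (over 6 N sideways at the post).
- pan (a joint): how far the pan has sunk, m, 0 to 0.075 (hard stop). Vertical spring, 150 N/m; sinks under weights and under any push. A sealed sample in the pan, different each time, holds it 17 to 31 mm down at the start. Pointer at the green band's top edge: 0.045; at its lower edge: 0.057.
- pan_centre (a point): centre of the seat level on the 110 mm pan, where the first weight rests; 169 mm above the bench when joint pan is 0, moves down with it. A steel post, 12 mm thick, flat top 54 mm above this point, stands on a black foot (52 mm, its top is this level) 5 mm off this centre, in an unknown direction (different each time, not reported): find it with the weight's hole, by feel.
- weight0_centre (a point): square brass weight (all four are alike): 38 x 38 mm, 16 mm thick, with a round 15 mm hole right through its middle, about 170 g (10 to 12 mm of pan travel each), lying flat on the bench at the start; this point is its centre, 8 mm above its underside, z along the hole, x and y square to its sides.
- weight1_centre (a point): square brass weight (all four are alike): 38 x 38 mm, 16 mm thick, with a round 15 mm hole right through its middle, about 170 g (10 to 12 mm of pan travel each), lying flat on the bench at the start; this point is its centre, 8 mm above its underside, z along the hole, x and y square to its sides.
- weight2_centre (a point): square brass weight (all four are alike): 38 x 38 mm, 16 mm thick, with a round 15 mm hole right through its middle, about 170 g (10 to 12 mm of pan travel each), lying flat on the bench at the start; this point is its centre, 8 mm above its underside, z along the hole, x and y square to its sides.
- weight3_centre (a point): square brass weight (all four are alike): 38 x 38 mm, 16 mm thick, with a round 15 mm hole right through its middle, about 170 g (10 to 12 mm of pan travel each), lying flat on the bench at the start; this point is its centre, 8 mm above its underside, z along the hole, x and y square to its sides.
- stopper_centre (a point): small red rubber stopper, 24 mm across, 25 mm tall; not part of the job, leave it alone; this point is half-way up.
- beaker_centre (a point): glass beaker, 66 mm across, 90 mm tall; not part of the job, leave it alone; this point is half-way up.
- small_beaker_centre (a point): small glass beaker, 52 mm across, 70 mm tall; not part of the job, leave it alone; this point is half-way up.
- glue_centre (a point): white squeeze bottle with a blue label and orange cap, 50 mm across, 130 mm tall; not part of the job, leave it alone; this point is half-way up.
- reagent_centre (a point): amber glass jar with black lid, 66 mm across, 120 mm tall; not part of the job, leave it alone; this point is half-way up.
- tweezers_centre (a point): steel tweezers lying flat, 130 mm long, 5 mm thick; not part of the job, leave it alone; this point is half-way up.
Mind the look-alikes: they are no part of the job. Leave any red or turquoise look-alike of the part that bears weight3_centre alone. Leave any red look-alike of the part that bears weight1_centre alone.

How it is judged:
By the outcome, as a careful person would: the job done as asked, in the order asked, and still so for the second after the job is handed in, with the robot touching nothing.
It also fails if it takes over 72 s, if anything falls off the work surface, if the arm or the gripper's body presses on something with over 40 N, if the wrist force passes 120 N, or if a joint passes its speed limit or range.

## Robot

A 7-joint arm with a two-finger parallel gripper is mounted at the origin on the work surface. World frame = base frame: x ahead of the robot, y to its left, z up, the work surface at z = 0. Lengths are in m, angles in rad, forces in N, time in s.
With the tool pointing down it reaches from about 0.4 to 0.85 m from the base axis. Payload 10.4 kg.
Tool frame: the origin (TCP) lies on the centre line of the jaws, within the pads' length; the fingertips stand 14 mm ahead of it and the grasp point (between the pads) lies 5 mm behind it (tip_reach is the z of the fingertips in the tool frame, in m); z points along the fingers, x is the direction in which the jaws open and shut, and the axes are right-handed (so a half turn about z gives the same grasp; the last joint's range is limited). The gripper opens to 87 mm and grips with 3 to 60 N. Pads are 19 mm wide; open, the fingers measure 117 mm over their backs; the gripper's body (75 mm by 190 mm) begins 51 mm behind the grasp point.
Start: joints at [-0.023, 0.332, -0.065, 1.46, 0.022, 1.35, -0.088], TCP at [0.625, 0, 0.201] pointing down, gripper open.
Joint ranges: [-2.6, 2.6], [-0.5, 2.12], [-1.47, 1.34], [0.16, 2.42], [-1.27, 4.41], [0.06, 2.06], [-2.6, 2.6]. Speed limits (rad/s): [2.22, 2.22, 2.79, 2.79, 3.14, 3.14, 3.14].

## Interface

Orientations are given as a unit quaternion [x, y, z, w].
In Python, from bench import * gives the robot as it stands.
- The arm moves only by the tool carry_out, never from a script. Its argument "rows" is a list of rows, each a list of 5 numbers: the closure, from -1 (fully open) to 1 (shut), so that 0 is half open, then the shift along the tool's x, y, z in units of 30 mm (1.0 is 30 mm), then the turn about the tool's z in units of 5 degrees (1.0 is 5 degrees). In form: [[jaw, x, y, z, turn], ...]. A call has 1 to 20 rows; each row shifts and turns the pose as measured when the row begins, along the tool's axes as they then stand; what a row does not reach is not made up. A row lasts 1/12 s, in which the tool goes at most 41.7 mm and 7.16 degrees, less where a joint would pass 70% of its speed; a pose out of reach is approached as far as the arm can. A call is refused whole if a number of a shift passes 1 or a number of a turn 1, either way. A call with a gripper value outside its range is refused whole. The fingers move at their own pace and stop on an object; "force" is the grip in N (left out, the last holds). Time passes only in rows, so rows that do not move let the fingers close. It gives the time, the measured TCP pose, the force and the opening at its end, in the units of the state.
- read_state(): the state, without advancing time (a new reading comes with each control period).
- camera(name): name is "scene" or "side" or "wrist"; returns the picture (384x512x3 uint8, blue, green, red); there is no depth.
- camera_info(name): a dict with "fx", "fy", "cx", "cy" (pixels), "extrinsics" (4x4, takes a point from camera to world coordinates); the wrist camera has in their place "tool_from_camera" (4x4, takes a point from camera to tool coordinates, whose origin is the TCP and whose axes are the tool frame's). Camera axes: x right, y down, z forward; pixel columns grow to the right and rows downward; lengths in m; the calibration is good to about 2 mm. A picture is of the moment at which its call begins: read the wrist's pose just before it. camera_info takes no time and is no camera call.
- close_job(): hands the job in, once; it reports no verdict.
Trained networks look in the newest picture that a camera, given by its name, has taken for a name from the list of things; names that differ only in an ending like _2 or _b are one class to them, and where a whole thing is asked for, a point or a joint stands for the part that bears it (a point fixed in the world has none). Each returns a list of dicts, best first, with "conf" (0 to 1); they miss things now and then, are a little off and sometimes report something else, mostly with a low value. They report only what shows in the picture. A call takes as long as a camera call. They do not tell look-alikes from the thing itself.
- recognise(query, camera): "box" ([centre column, centre row, width, height] in pixels, round what is visible of it).
- silhouettes(query, camera): "mask" (384x512 bool, what is visible of it) and "box" ([centre column, centre row, width, height] in pixels, round what is visible of it).
- pinpoint(query, camera): "xy" ([column, row] in pixels: a listed point, or the origin of a listed thing).
The state is a dict: "time": time; "joint_positions": joint angles; "joint_vel": joint speeds; "joint_torque": joint torques, N m; "ee_pos": TCP position; "eef_rot": TCP orientation; "ft_force": force on the tool from outside, world axes, zero at the start; "torque": the same for the moment, N m; "width": finger opening in m.
Only numpy, scipy, OpenCV 4.12 (cv2) and the standard library are available. Lean on these libraries where they do the work, as an engineer would, in place of code of your own. Each camera call takes 0.05 s, during which the arm holds its last target. There are 200 camera calls.

## Working session

There is one attempt and no reset: what is moved stays moved. The work goes in short steps, Python scripts to look and compute and a tool call to move; the robot and the scene stay as the last step left them, time stands still between calls to the robot, and variables do not carry over. Pictures are saved under pics/ and viewed, about 8 in all and at most 12, crops included, and the job is handed in when it is done.

Besides the shell and the picture viewer there is one more tool, called after "Emit:" in YAML: its name, and indented under it one key for each argument. carry_out: Moves the arm, as the interface text tells. Its arguments: {"type":"object","properties":{"rows":{"type":"array","items":{"type":"array","items":{"type":"number"}}},"force":{"type":"number"}},"required":["rows"]}

```bash
mkdir -p pics; ls
cat > h.py <<'E'
from bench import *
import numpy as np, cv2
from scipy.spatial.transform import Rotation as R
def ray(cam,uv,st=None):
    i=camera_info(cam)
    if cam=='wrist':
        st=st or read_state(); T=np.eye(4); T[:3,:3]=R.from_quat(st['eef_rot']).as_matrix(); T[:3,3]=st['ee_pos']; E=T@np.array(i['tool_from_camera'])
    else: E=np.array(i['extrinsics'])
    d=E[:3,:3]@np.array([(uv[0]-i['cx'])/i['fx'],(uv[1]-i['cy'])/i['fy'],1]); return E[:3,3],d
def onz(cam,uv,z,st=None):
    o,d=ray(cam,uv,st); return o+d*(z-o[2])/d[2]
E
python3 - <<'E'
from h import *
print({k:np.round(v,3).tolist() for k,v in read_state().items()})
ims=[]
for c in ('scene','side'):
    ims.append(camera(c)); cv2.imwrite(f'pics/{c}0.png',ims[-1])
    print(c,np.round(np.array(camera_info(c)['extrinsics']),3).tolist())
    for q in ['weight0_centre','pan_centre','balance','stopper_centre','beaker_centre','small_beaker_centre','glue_centre','reagent_centre','tweezers_centre']:
        for r in pinpoint(q,c):
            z={'weight0_centre':.008,'pan_centre':.145,'balance':0}.get(q,.04)
            print(q,round(r['conf'],2),np.round(r['xy']),np.round(onz(c,r['xy'],z),3))
E
```

```text
pics
{'time': 0.0, 'joint_positions': [-0.023, 0.333, -0.065, 1.461, 0.022, 1.35, -0.088], 'joint_vel': [-0.0, -0.0, 0.001, 0.001, -0.001, -0.002, 0.0], 'joint_torque': [-0.0, -62.325, 0.024, -38.989, -0.061, 0.04, 0.0], 'ee_pos': [0.625, -0.0, 0.2], 'eef_rot': [1.0, 0.0, -0.001, 0.0], 'ft_force': [-0.184, -0.26, -0.182], 'torque': [-0.021, -0.01, -0.008], 'width': 0.087}
scene [[0.789, 0.353, -0.503, 1.103], [0.614, -0.451, 0.647, -0.638], [0.001, -0.82, -0.572, 0.738], [0.0, 0.0, 0.0, 1.0]]
weight0_centre 0.51 [197. 289.] [ 0.605 -0.234  0.008]
pan_centre 0.58 [278. 173.] [0.566 0.18  0.145]
balance 0.82 [279. 208.] [0.566 0.194 0.   ]
balance 0.33 [101. 289.] [ 0.401 -0.384  0.   ]
stopper_centre 0.59 [186. 261.] [ 0.534 -0.204  0.04 ]
beaker_centre 0.57 [272. 280.] [ 0.754 -0.114  0.04 ]
small_beaker_centre 0.64 [295. 252.] [0.746 0.008 0.04 ]
glue_centre 0.61 [280. 157.] [0.406 0.429 0.04 ]
glue_centre 0.22 [231. 260.] [ 0.629 -0.125  0.04 ]
reagent_centre 0.74 [186. 261.] [ 0.534 -0.204  0.04 ]
reagent_centre 0.58 [323. 173.] [0.605 0.424 0.04 ]
reagent_centre 0.55 [276. 210.] [0.594 0.133 0.04 ]
side [[0.999, -0.036, 0.039, 0.538], [-0.053, -0.617, 0.785, -0.763], [-0.005, -0.786, -0.618, 0.758], [0.0, 0.0, 0.0, 1.0]]
weight0_centre 0.85 [264. 298.] [ 0.588 -0.231  0.008]
weight0_centre 0.51 [314. 218.] [0.761 0.048 0.008]
pan_centre 0.79 [247. 163.] [0.562 0.156 0.145]
balance 0.92 [246. 198.] [0.559 0.166 0.   ]
stopper_centre 0.52 [233. 284.] [ 0.513 -0.208  0.04 ]
glue_centre 0.67 [208. 148.] [0.422 0.428 0.04 ]
glue_centre 0.54 [264. 298.] [ 0.584 -0.254  0.04 ]
glue_centre 0.48 [209. 259.] [ 0.451 -0.127  0.04 ]
reagent_centre 0.57 [263. 151.] [0.628 0.389 0.04 ]
tweezers_centre 0.92 [184. 368.] [ 0.414 -0.408  0.04 ]
```

Run:
```python
import cv2
a=cv2.imread('pics/side0.png');cv2.imwrite('pics/side0b.png',cv2.resize(a[100:384,130:400],None,fx=2.1,fy=2.1,interpolation=cv2.INTER_CUBIC))
```

```text
(no output)
```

View pics/scene0.png

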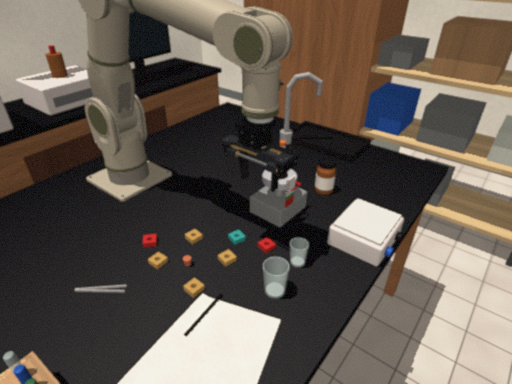

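View pics/side0b.png

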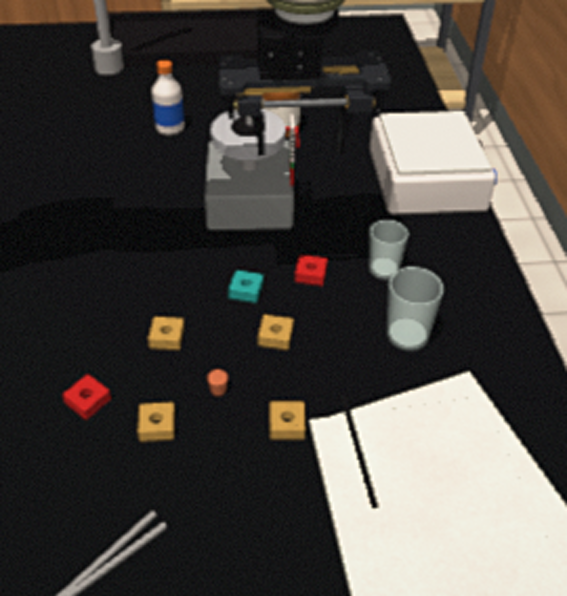

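Side view (full-frame pixels): brass weights are at about (209,258), (262,258), (204,300) and (267,300). Look-alikes to avoid are red (171,288), red (278,228) and turquoise (247,236), and the stopper is at (233,282). I choose by the brass colour and measure next.

Run:
```python
from h import *
for c in ('side','scene'):
    im=cv2.imread(f'pics/{c}0.png'); hsv=cv2.cvtColor(im,cv2.COLOR_BGR2HSV)
    m=cv2.inRange(hsv,(12,90,90),(28,255,255)); m[:225 if c=='scene' else 240]=0
    cs,_=cv2.findContours(m,cv2.RETR_EXTERNAL,cv2.CHAIN_APPROX_NONE)
    for k in cs:
        if cv2.contourArea(k)<60: continue
        # project the contour hull on z=.016 / bounding rect
        x,y,w,h=cv2.boundingRect(k); 
        top=[onz(c,p[0],.016)[:2] for p in cv2.convexHull(k)]
        r=cv2.minAreaRect(np.array(top,np.float32)*1000)
        roi=hsv[y:y+h,x:x+w,2].astype(float); mm=m[y:y+h,x:x+w]
        kk=np.zeros_like(m);cv2.drawContours(kk,[k],-1,1,-1)
        hole=np.argwhere((kk>0)&(hsv[...,2]<110)&(cv2.distanceTransform(kk,cv2.DIST_L2,3)>4))
        hc=hole.mean(0)[::-1] if len(hole) else [0,0]
        print(c,(x,y,w,h),'rect',np.round(r[0]),np.round(r[1]),round(r[2]),'hole',np.round(hc,1),len(hole),np.round(onz(c,hc,.014),3))
print(np.round(camera_info('wrist')['tool_from_camera'],3).tolist(),camera_info('wrist')['fx'])
a=cv2.imread('pics/side0.png')[135:215,200:300];b=cv2.imread('pics/scene0.png')[150:230,235:335]
cv2.imwrite('pics/pan0.png',cv2.resize(np.hstack([a,b]),None,fx=4,fy=4,interpolation=cv2.INTER_CUBIC))
```

```text
side (258, 291, 18, 18) rect [ 592. -240.] [48. 40.] 87 hole [266.2 299.4] 5 [ 0.592 -0.239  0.014]
side (195, 291, 18, 19) rect [ 442. -234.] [40. 50.] 2 hole [203.1 299.7] 7 [ 0.44  -0.231  0.014]
side (200, 251, 18, 15) rect [ 447. -101.] [49. 43.] 87 hole [207. 257.] 1 [ 0.443 -0.096  0.014]
side (253, 250, 17, 16) rect [ 587. -107.] [52. 42.] 77 hole [0 0] 0 [-1.852  3.516  0.014]
side (421, 240, 91, 144) rect [1158. -271.] [391. 253.] 87 hole [485.9 303.3] 3370 [ 1.112 -0.279  0.014]
scene (0, 368, 20, 16) rect [ 475. -640.] [52. 24.] 1 hole [0 0] 0 [-5.984  1.966  0.014]
scene (20, 351, 40, 33) rect [ 507. -592.] [115.  28.] 0 hole [ 40.8 378.6] 12 [ 0.525 -0.598  0.014]
scene (183, 277, 22, 20) rect [ 597. -239.] [48. 50.] 87 hole [0 0] 0 [-5.984  1.966  0.014]
scene (148, 251, 20, 18) rect [ 448. -233.] [52. 50.] 3 hole [0 0] 0 [-5.984  1.966  0.014]
scene (217, 249, 20, 17) rect [ 594. -107.] [47. 53.] 75 hole [0 0] 0 [-5.984  1.966  0.014]
scene (184, 228, 19, 16) rect [ 453. -100.] [50. 56.] 83 hole [0 0] 0 [-5.984  1.966  0.014]
scene (462, 225, 50, 18) rect [1168.  470.] [154.  79.] 38 hole [0 0] 0 [-5.984  1.966  0.014]
scene (384, 225, 34, 72) rect [977. 203.] [ 32. 326.] 8 hole [396.4 268.5] 142 [0.986 0.146 0.014]
[[1.0, 0.0, 0.001, 0.0], [-0.0, 0.958, 0.288, -0.079], [-0.001, -0.288, 0.958, -0.184], [0.0, 0.0, 0.0, 1.0]] 320.9245593223768
```

View pics/pan0.png

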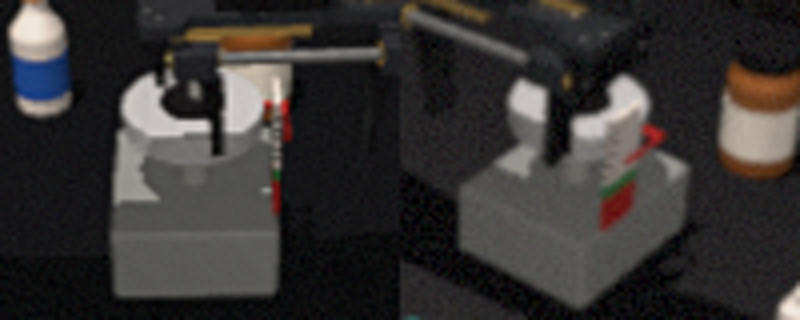

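Emit:
carry_out:
  rows:
    - [-0.3, -0.14, 1, 0, 0]
    - [-0.3, -0.14, 1, 0, 0]
    - [-0.3, -0.14, 1, 0, 0]
    - [-0.3, -0.14, 1, 0, 0]
    - [-0.3, -0.14, 1, 0, 0]
    - [-0.3, -0.14, 1, 0, 0]
    - [-0.3, -0.14, 1, 0, 0]
    - [-0.3, -0.14, 1, 0, 0]

```text
time: 1.67
ee_pos: [0.5933, -0.2387, 0.2008]
eef_rot: [1.0, 0.008, 0.001, -0.002]
ft_force: [0.7, -0.3, 0.2]
width: 0.0569
```

Emit:
carry_out:
  rows:
    - [-0.3, 0, 0, 0.15, -1]
    - [-0.3, 0, 0, 0.15, -1]
    - [-0.3, 0, 0, 0.15, -1]
    - [-0.3, 0, 0, 0.15, -1]
    - [-0.3, 0, 0, 0.15, -1]
    - [-0.3, 0, 0, 0.15, -1]
    - [-0.3, 0, 0, 0.15, -1]
    - [-0.3, 0, 0, 0.15, -1]
    - [-0.3, 0, 0, 0.15, -1]
    - [-0.3, 0, 0, 0.15, -1]
    - [-0.3, 0, 0, 0.15, -1]
    - [-0.3, 0, 0, 0.15, -1]
    - [-0.3, 0, 0, 0.15, -1]
    - [-0.3, 0, 0, 0.15, -1]
    - [-0.3, 0, 0, 0.15, -1]
    - [-0.3, 0, 0, 0.15, -1]
    - [-0.3, 0, 0, 0.15, -1]
    - [-0.3, 0, 0, 0.15, -1]
    - [-0.3, 0, 0, 0, 0]

```text
time: 3.25
ee_pos: [0.5896, -0.2522, 0.1158]
eef_rot: [0.678, 0.735, 0.0, 0.0]
ft_force: [0.6, 0.0, -0.3]
width: 0.0567
```

```bash
cat >> h.py <<'E'
def brass(st,im=None):
    "brass weights in the wrist picture: centre and angle of the top face, world"
    im=camera('wrist') if im is None else im; hsv=cv2.cvtColor(im,cv2.COLOR_BGR2HSV)
    m=cv2.inRange(hsv,(12,90,90),(28,255,255)); out=[]
    for k in cv2.findContours(m,cv2.RETR_EXTERNAL,cv2.CHAIN_APPROX_NONE)[0]:
        if cv2.contourArea(k)<300: continue
        top=np.array([onz('wrist',p[0],.016,st)[:2] for p in cv2.convexHull(k)],np.float32)*1000
        r=cv2.minAreaRect(top); out.append((np.round(r[0],1),np.round(r[1],1),round(r[2],1),cv2.boundingRect(k)))
    return im,out
def tool(st,w):
    "world shift -> tool rows units"
    return np.round(R.from_quat(st['eef_rot']).inv().apply(w)/.03,2)
E
python3 - <<'E'
from h import *
st=read_state(); print(st['time'],np.round(st['ee_pos'],4),np.round(st['eef_rot'],3),st['width'],np.round(st['joint_positions'],2),np.round(st['ft_force'],2))
im,o=brass(st); print(*o,sep='\n'); print(pinpoint('weight0_centre','wrist'))
a=camera('side')[125:225,195:300];b=camera('scene')[140:240,230:335]
for c in('side','scene'): print([ (np.round(r['xy'],1),round(r['conf'],2)) for r in pinpoint('pan_centre',c)],[(np.round(r['xy'],1),round(r['conf'],2)) for r in pinpoint('balance',c)])
ab=cv2.resize(np.vstack([a,b]),None,fx=3,fy=3,interpolation=cv2.INTER_CUBIC)
cv2.imwrite('pics/p1.png',np.hstack([ab,cv2.copyMakeBorder(cv2.resize(im,(480,360)),0,240,0,0,cv2.BORDER_CONSTANT)]))
cv2.imwrite('pics/w1.png',im);cv2.imwrite('pics/s1.png',camera('side'));cv2.imwrite('pics/c1.png',camera('scene'))
E
```

```text
3.25 [ 0.5896 -0.2522  0.1158] [0.678 0.735 0.    0.   ] 0.05671940821548934 [ 0.48  0.43 -0.19  1.51  0.08  1.2   1.92] [ 0.59  0.01 -0.28]
(array([ 748.5, -203.3]), array([ 21.7, 265.8]), 4.7, (166, 327, 252, 18))
(array([ 681.7, -120.8]), array([64. , 14.4]), 20.1, (367, 260, 20, 54))
(array([ 589.9, -102.1]), array([38.3, 38.6]), 75.8, (391, 176, 55, 50))
(array([ 593. , -235.8]), array([38.6, 41.8]), 86.6, (251, 169, 47, 48))
(array([449.9, -99.4]), array([44.7, 40.5]), 82.7, (425, 3, 72, 63))
(array([ 448.7, -229.3]), array([29.4, 38.6]), 1.0, (274, 0, 52, 42))
[{'xy': [274.1, 189.0], 'conf': 0.85}]
[(array([243. , 160.5]), 0.64)] [(array([251.2, 194.1]), 0.58)]
[(array([279., 172.]), 0.55)] [(array([276.8, 207.9]), 0.63), (array([159.3, 261.7]), 0.41)]
```

View pics/p1.png

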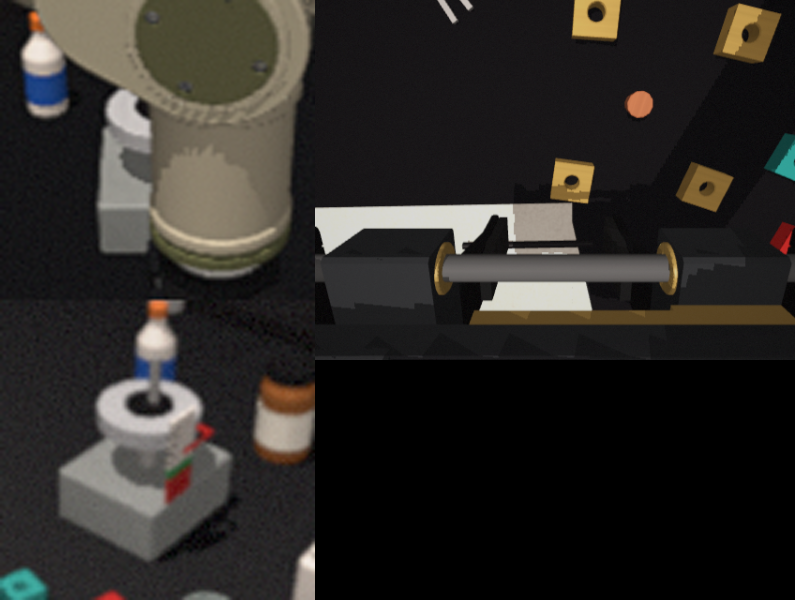

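Wrist picture: the brass weight to take is at (274,189), with its hole visible and no look-alike near it. The scene view shows the post and foot standing in the pan, with the pointer above the green band. Going for this weight now.

Emit:
carry_out:
  rows:
    - [-0.3, 0.53, 0.21, 0, 0]
    - [-0.3, 0, 0, 0.4, 0.8]
    - [-0.3, 0, 0, 0.8, 0.8]
    - [-0.3, 0, 0, 0.8, 0]
    - [-0.3, 0, 0, 0.3, 0]

```text
time: 4.17
ee_pos: [0.5986, -0.2365, 0.05]
eef_rot: [0.733, 0.68, 0.002, 0.005]
ft_force: [-0.5, 0.1, -0.7]
width: 0.0565
```

Run:
```python
from h import *
st=read_state(); print(st['time'],np.round(st['ee_pos'],4),np.round(st['eef_rot'],3))
im,o=brass(st); print(*o,sep='\n'); print('to go',tool(st,np.array([.5945,-.2358,.018])-st['ee_pos']))
```

```text
4.1667 [ 0.5986 -0.2365  0.05  ] [0.733 0.68  0.002 0.005]
(array([ 710.6, -177.7]), array([286.6,  20.8]), 86.0, (164, 325, 348, 22))
(array([ 666.7, -148.3]), array([51.2, 15.3]), 4.6, (365, 258, 22, 57))
(array([ 653.6, -333.4]), array([15.8, 51.8]), 75.6, (127, 258, 23, 57))
(array([ 592.6, -235.5]), array([38.8, 42.9]), 87.2, (229, 175, 56, 58))
(array([ 588.6, -105.6]), array([46.7, 40. ]), 76.1, (403, 153, 80, 65))
(array([ 514.8, -181.2]), array([22.6, 22.5]), 10.6, (315, 64, 37, 39))
to go [ 0.02 -0.15  1.07]
```

Emit:
carry_out:
  rows:
    - [-0.3, 0.02, -0.13, 0.5, 0]
    - [-0.3, 0, 0, 0.4, 0]
    - [-0.3, 0, 0, 0.15, 0]
    - [-0.3, 0, 0, 0, 0]

```text
time: 4.55
ee_pos: [0.5958, -0.2359, 0.0188]
eef_rot: [0.732, 0.681, 0.002, 0.005]
ft_force: [0.0, -0.4, 0.4]
width: 0.0563
```

Emit:
carry_out:
  force: 25
  rows:
    - [1, 0, -0.03, 0, 0]
    - [1, 0, 0, 0, 0]
    - [1, 0, 0, 0, 0]
    - [1, 0, 0, 0, 0]
    - [1, 0, 0, 0, 0]
    - [1, 0, 0, -0.5, 0]
    - [1, 0, 0, -1, 0]
    - [1, 0, 0, -1, 0]
    - [1, 0, 0, -1, 0]
    - [1, 0, 0, -1, 0]
    - [1, 0, 0, -1, 0]
    - [1, 0, 0, -1, 0]
    - [1, 0, 0, 0, 0]

```text
time: 5.63
ee_pos: [0.5929, -0.2351, 0.2269]
eef_rot: [0.732, 0.681, 0.003, 0.006]
ft_force: [0.5, 0.3, 0.2]
width: 0.0003
```

Run:
```python
from h import *
st=read_state(); print(st['time'],np.round(st['ee_pos'],4),np.round(st['eef_rot'],3),st['width'],st['ft_force'])
im=camera('wrist');cv2.imwrite('pics/w2.png',im);s=camera('scene');cv2.imwrite('pics/c2.png',s)
s2=camera('side');cv2.imwrite('pics/s2.png',s2)
f=lambda a:cv2.resize(a,(400,400),interpolation=cv2.INTER_CUBIC)
cv2.imwrite('pics/p2.png',np.hstack([f(s[145:225,240:320]),f(im[150:310,180:340])]))
# silhouette of post/pan in scene
h=cv2.cvtColor(s,cv2.COLOR_BGR2HSV)
red=cv2.inRange(h,(0,120,80),(8,255,255))|cv2.inRange(h,(172,120,80),(180,255,255)); gr=cv2.inRange(h,(45,80,40),(85,255,255))
for n,m in(('red',red),('green',gr)):
    m[:150]=0;m[230:]=0;m[:,:270]=0;m[:,320:]=0
    N,L,S,C=cv2.connectedComponentsWithStats(m); print(n,S[1:].tolist(),np.round(C[1:],1).tolist())
```

```text
5.6333 [ 0.5929 -0.2351  0.2269] [0.732 0.681 0.003 0.006] 0.00031438436447922427 [0.47131044 0.34197991 0.20829944]
red [[292, 181, 9, 9, 29], [285, 196, 9, 12, 54]] [[296.9, 184.6], [288.7, 201.2]]
green [[286, 193, 8, 6, 13]] [[289.2, 195.6]]
```

View pics/p2.png

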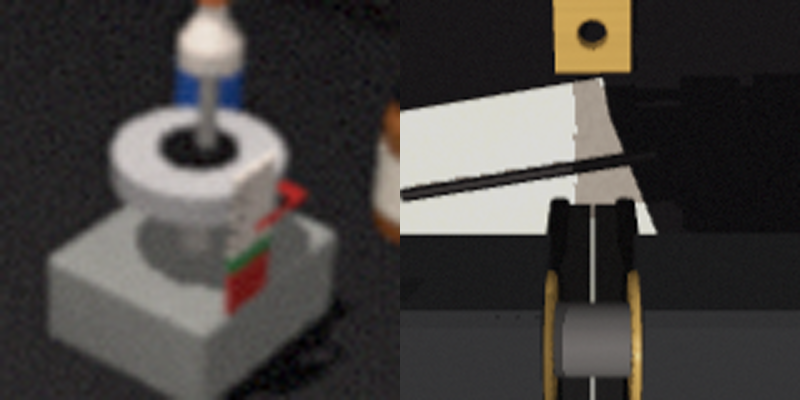

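The gripper is empty: width is 0 and the weight still shows on the bench. I measure where it lies and what the grasp geometry was.

Run:
```python
from h import *
st=read_state(); print(*brass(st,cv2.imread('pics/w2.png'))[1],sep='\n')
s=cv2.imread('pics/w2.png')
for c in ('side',):
    print([(np.round(r['xy'],1),np.round(onz(c,r['xy'],.008),4)) for r in pinpoint('weight0_centre',c)])
    im=cv2.imread('pics/s2.png'); camera(c)
```

```text
(array([ 841.5, -258.6]), array([396. ,  29.8]), 86.0, (116, 327, 274, 18))
(array([ 588.3, -234.4]), array([37.9, 40. ]), 86.7, (241, 147, 32, 33))
(array([ 584., -105.]), array([41.5, 38.9]), 75.7, (344, 134, 40, 37))
(array([ 440.9, -228.1]), array([38.9, 38. ]), 0.9, (234, 9, 38, 42))
(array([446.2, -98.2]), array([41.4, 39. ]), 82.7, (351, 5, 44, 41))
[(array([266.2, 299.3]), array([ 0.5923, -0.2344,  0.008 ]))]
```

The weight hasn't moved, so the fingers probably had not closed when I lifted. I go back, close, and check the width before lifting.

Emit:
carry_out:
  rows:
    - [-0.3, 0, 0, 0.4, 0]
    - [-0.3, 0, 0, 0.9, 0]
    - [-0.3, 0, 0, 0.9, 0]
    - [-0.3, 0, 0, 0.9, 0]
    - [-0.3, 0, 0, 0.9, 0]
    - [-0.3, 0, 0, 0.9, 0]
    - [-0.3, 0, 0, 0.5, 0]
    - [-0.3, 0, 0, 0.3, 0]
    - [-0.3, 0, 0, 0, 0]

```text
time: 6.63
ee_pos: [0.5813, -0.231, 0.0233]
eef_rot: [0.732, 0.681, -0.003, -0.007]
ft_force: [0.1, -0.8, -0.0]
width: 0.0516
```

Run:
```python
from h import *
st=read_state(); print(st['time'],np.round(st['ee_pos'],4),st['width'],'to go',tool(st,np.array([.594,-.2354,.018])-st['ee_pos']), R.from_quat(st['eef_rot']).as_matrix()[:,2])
```

```text
6.6333 [ 0.5813 -0.231   0.0233] 0.051581336519947514 to go [-0.12  0.43  0.17] [-0.01428256  0.00570013 -0.99988175]
```

Emit:
carry_out:
  rows:
    - [-0.3, -0.12, 0.43, 0.1, 0]
    - [-0.3, 0, 0, 0.08, 0]
    - [-0.3, 0, 0, 0, 0]
    - [1, 0, 0, 0, 0]
    - [1, 0, 0, 0, 0]
    - [1, 0, 0, 0, 0]
    - [1, 0, 0, 0, 0]
    - [1, 0, 0, 0, 0]
    - [1, 0, 0, 0, 0]
    - [1, 0, 0, 0, 0]

```text
time: 7.47
ee_pos: [0.5932, -0.2353, 0.0195]
eef_rot: [0.732, 0.681, -0.003, -0.006]
ft_force: [0.4, -0.9, 0.1]
width: 0.0174
```

Run:
```python
from h import *
im=camera('wrist');s2=camera('side');s=camera('scene')
f=lambda a:cv2.resize(a,(400,400),interpolation=cv2.INTER_CUBIC)
cv2.imwrite('pics/p3.png',np.hstack([f(s2[250:330,220:300]),f(im[120:320,160:360])]))
print(np.round(read_state()['ee_pos'],4),*brass(read_state(),im)[1],sep='\n')
```

```text
[ 0.5931 -0.2353  0.0193]
(array([ 672.3, -239.2]), array([247.4,  17.4]), 85.8, (82, 325, 353, 22))
(array([ 631.5, -269.8]), array([ 6.7, 42.2]), 81.1, (203, 258, 12, 57))
(array([ 592.1, -235.4]), array([38.8, 43. ]), 85.9, (224, 195, 64, 65))
(array([ 588.2, -106.1]), array([47.9, 40.3]), 76.0, (420, 170, 92, 74))
```

View pics/p3.png

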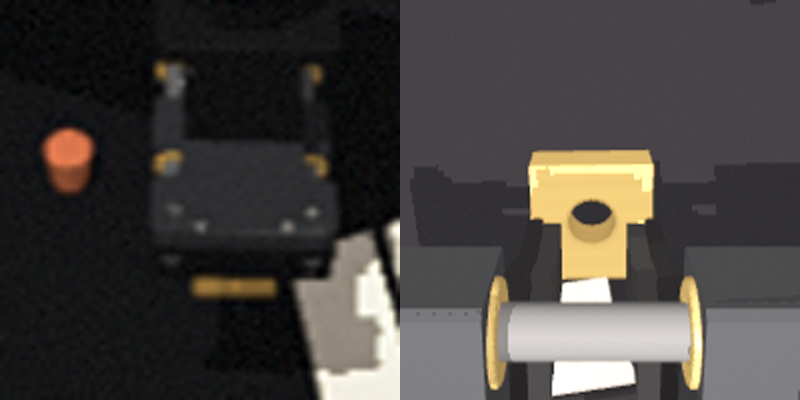

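The fingers closed above the weight. In the wrist view they overlap its top corners at about (240,232), so they reach less far down than I assumed. I open and go down in small steps, watching the force.

Emit:
carry_out:
  rows:
    - [-0.3, 0, 0, 0, 0]
    - [-0.3, 0, 0, 0, 0]
    - [-0.3, 0, 0, 0, 0]
    - [-0.3, 0, 0, 0, 0]
    - [-0.3, 0, 0, 0, 0]
    - [-0.3, 0, 0, 0, 0]
    - [-0.3, 0, 0, 0, 0]
    - [-0.3, 0, 0, 0.1, 0]
    - [-0.3, 0, 0, 0, 0]

```text
time: 8.37
ee_pos: [0.5929, -0.2353, 0.0157]
eef_rot: [0.732, 0.681, -0.003, -0.007]
ft_force: [0.0, 0.5, -0.1]
width: 0.054
```

Run:
```python
from h import *
im=camera('wrist')
f=lambda a:cv2.resize(a,None,fx=2,fy=2,interpolation=cv2.INTER_CUBIC)
cv2.imwrite('pics/p4.png',f(im[130:384,100:420]))
```

```text
(no output)
```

View pics/p4.png

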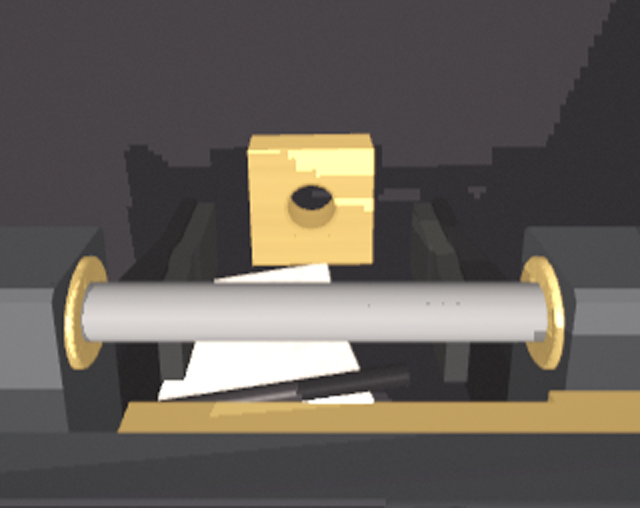

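Emit:
carry_out:
  rows:
    - [-0.3, 0, 0, 0.1, 0]
    - [-0.3, 0, 0, 0.1, 0]
    - [-0.3, 0, 0, 0.1, 0]
    - [-0.3, 0, 0, 0, 0]

```text
time: 8.75
ee_pos: [0.593, -0.2352, 0.0061]
eef_rot: [0.732, 0.681, -0.003, -0.007]
ft_force: [-0.9, 0.5, 1.5]
width: 0.0565
```

Emit:
carry_out:
  rows:
    - [-0.3, 0, 0, 0.07, 0]
    - [-0.3, 0, 0, 0, 0]

```text
time: 8.92
ee_pos: [0.5928, -0.2351, 0.0034]
eef_rot: [0.732, 0.681, -0.003, -0.007]
ft_force: [-0.0, 0.5, 0.2]
width: 0.0567
```

Emit:
carry_out:
  rows:
    - [-0.3, 0, 0, 0.1, 0]
    - [-0.3, 0, 0, 0.1, 0]
    - [-0.3, 0, 0, 0.1, 0]
    - [-0.3, 0, 0, 0, 0]

```text
time: 9.25
ee_pos: [0.5927, -0.2351, -0.0065]
eef_rot: [0.732, 0.681, -0.003, -0.007]
ft_force: [0.5, 0.9, -0.3]
width: 0.0568
```

Run:
```python
from h import *
st=read_state();im=camera('wrist');cv2.imwrite('pics/w5.png',im)
print(np.round(st['ee_pos'],4),*brass(st,im)[1][:4],sep='\n')
# what the state claims vs start
print(np.round(st['joint_positions'],4), sorted(x for x in dir() if not x.startswith('_'))[:40])
f=lambda a:cv2.resize(a,None,fx=2,fy=2,interpolation=cv2.INTER_CUBIC)
cv2.imwrite('pics/p5.png',f(im[130:384,100:420]))
```

```text
[ 0.5927 -0.2351 -0.0065]
(array([ 654.2, -189.5]), array([210.8,  15. ]), 85.8, (164, 325, 348, 22))
(array([ 622.4, -168.2]), array([37.3, 11.4]), 4.4, (365, 258, 22, 57))
(array([ 612.4, -304.4]), array([11.5, 37.3]), 76.1, (127, 258, 23, 57))
(array([ 588.4, -235.1]), array([38.9, 36.7]), 85.9, (219, 208, 73, 63))
[ 0.4318  0.5588 -0.1643  1.6039  0.1014  1.0022  1.7353] ['PlanningError', 'R', 'brass', 'camera', 'camera_info', 'close_job', 'cv2', 'im', 'np', 'onz', 'pinpoint', 'ray', 'read_state', 'recognise', 'silhouettes', 'st', 'tip_reach', 'tool']
```

View pics/p5.png

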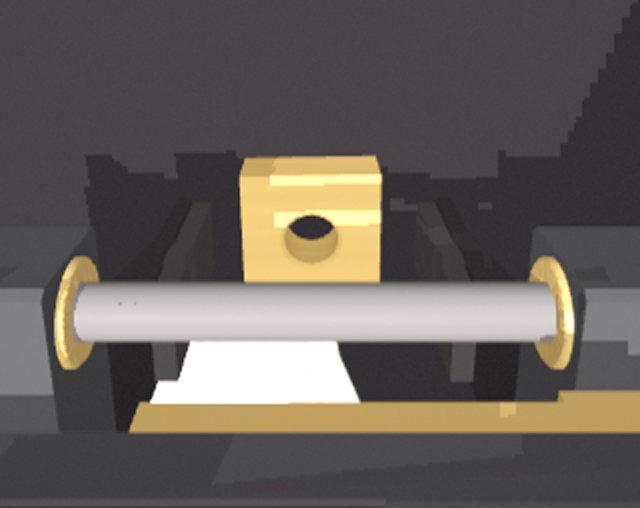

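Emit:
carry_out:
  rows:
    - [-0.3, 0, 0, 0.1, 0]
    - [-0.3, 0, 0, 0.1, 0]
    - [-0.3, 0, 0, 0, 0]

```text
time: 9.55
ee_pos: [0.5929, -0.2352, -0.0125]
eef_rot: [0.732, 0.681, -0.003, -0.006]
ft_force: [0.0, 0.6, 0.5]
width: 0.0565
```

Emit:
carry_out:
  rows:
    - [-0.3, 0, 0, 0.1, 0]
    - [-0.3, 0, 0, 0.08, 0]
    - [-0.3, 0, 0, 0, 0]

```text
time: 9.8
ee_pos: [0.5929, -0.2352, -0.0186]
eef_rot: [0.732, 0.681, -0.003, -0.006]
ft_force: [0.8, -0.2, -0.9]
width: 0.0564
```

Emit:
carry_out:
  rows:
    - [-0.3, 0, 0, 0.07, 0]
    - [-0.3, 0, 0, 0.03, 0]
    - [-0.3, 0, 0, 0, 0]

```text
time: 10.05
ee_pos: [0.5932, -0.2353, -0.0204]
eef_rot: [0.732, 0.681, -0.003, -0.006]
ft_force: [0.3, -0.7, -0.4]
width: 0.0568
```

Emit:
carry_out:
  rows:
    - [-0.3, 0, 0, 0.07, 0]
    - [-0.3, 0, 0, 0, 0]

```text
time: 10.22
ee_pos: [0.5938, -0.2355, -0.0201]
eef_rot: [0.732, 0.681, -0.003, -0.005]
ft_force: [0.7, -0.0, -0.1]
width: 0.0566
```

Downward motion now stops at TCP z = -0.020, so the tips are really about 20 mm behind the TCP. That disagrees with the stated 14 mm ahead. I raise 3.5 mm and grip.

Emit:
carry_out:
  force: 25
  rows:
    - [-0.3, 0, 0, -0.13, 0]
    - [0.6, 0, 0, 0, 0]
    - [0.6, 0, 0, 0, 0]
    - [0.6, 0, 0, 0, 0]
    - [0.6, 0, 0, 0, 0]
    - [0.6, 0, 0, 0, 0]
    - [0.6, 0, 0, 0, 0]
    - [0.6, 0, 0, 0, 0]

```text
time: 10.88
ee_pos: [0.594, -0.2356, -0.0162]
eef_rot: [0.732, 0.681, -0.003, -0.005]
ft_force: [-0.1, 0.3, 2.3]
width: 0.0375
```

Emit:
carry_out:
  rows:
    - [0.6, 0, 0, -0.5, 0]
    - [0.6, 0, 0, -1, 0]
    - [0.6, 0, 0, -1, 0]
    - [0.6, 0, 0, -1, 0]
    - [0.6, 0, 0, -1, 0]
    - [0.6, 0, 0, -1, 0]
    - [0.6, 0, 0, -1, 0]
    - [0.6, 0, 0, -1, 0]
    - [0.6, 0, 0, 0, 0]

```text
time: 11.63
ee_pos: [0.5926, -0.2352, 0.2117]
eef_rot: [0.732, 0.681, -0.006, -0.012]
ft_force: [-0.3, 0.3, -1.3]
width: 0.0377
```

```bash
cat >> h.py <<'E'
def onplane(cam,uv,tz):
    "wrist pixel -> tool xy at tool z = tz"
    i=camera_info('wrist'); T=np.array(i['tool_from_camera']); d=T[:3,:3]@np.array([(uv[0]-i['cx'])/i['fx'],(uv[1]-i['cy'])/i['fy'],1]); o=T[:3,3]
    return (o+d*(tz-o[2])/d[2])[:2]
def held(im,tz=-.0322):
    h=cv2.cvtColor(im,cv2.COLOR_BGR2HSV); m=cv2.inRange(h,(12,90,90),(28,255,255)); m[:200]=0;m[282:]=0;m[:,:190]=0;m[:,330:]=0
    k=max(cv2.findContours(m,cv2.RETR_EXTERNAL,cv2.CHAIN_APPROX_NONE)[0],key=cv2.contourArea); return cv2.boundingRect(k)
E
python3 - <<'E'
from h import *
st=read_state(); print(st['time'],np.round(st['ee_pos'],4),np.round(st['eef_rot'],4),st['width'],st['ft_force'])
im=camera('wrist');cv2.imwrite('pics/w6.png',im)
s=camera('scene');sd=camera('side');cv2.imwrite('pics/c6.png',s);cv2.imwrite('pics/s6.png',sd)
print('held',held(im))
f=lambda a:cv2.resize(a,(400,300),interpolation=cv2.INTER_CUBIC)
cv2.imwrite('pics/p6.png',np.vstack([np.hstack([f(im[170:290,176:336]),f(s[140:200,240:320])]),np.hstack([f(sd[130:205,200:300]),f(sd)])]))
E
```

```text
11.6333 [ 0.5926 -0.2352  0.2117] [ 0.7319  0.6813 -0.0057 -0.0116] 0.03770278738419316 [-0.27800974  0.27503869 -1.32035424]
held (220, 212, 74, 59)
```

View pics/p6.png

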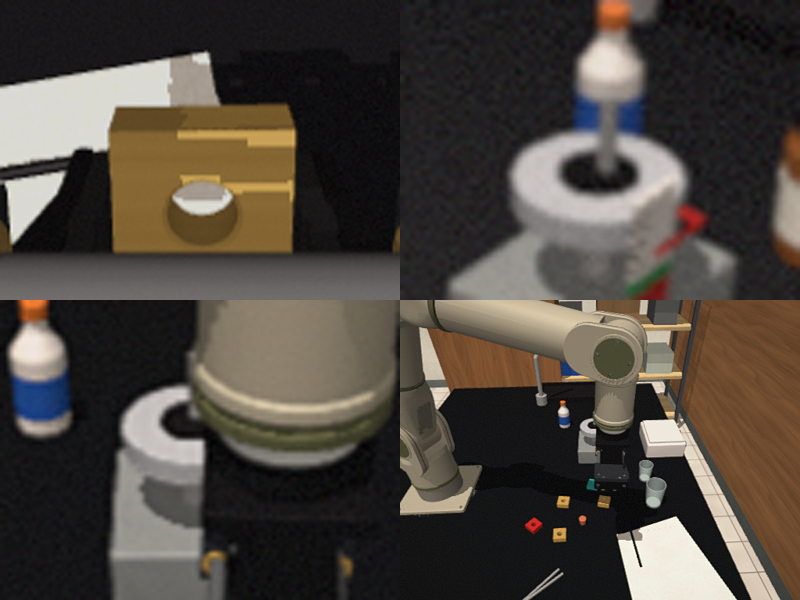

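Wrist view: the weight is held with its hole at about (257,255). In the scene view the post stands about 5 mm right of the foot's middle. I go to hover beside the post so the wrist camera looks down on it.

Emit:
carry_out:
  rows:
    - [0.6, 0.5, 0.05, -0.1, 0]
    - [0.6, 0.9, 0.05, -0.1, 0]
    - [0.6, 0.9, 0.05, -0.1, 0]
    - [0.6, 0.9, 0.05, -0.1, 0]
    - [0.6, 0.9, 0.05, -0.1, 0]
    - [0.6, 0.9, 0.05, -0.1, 0]
    - [0.6, 0.9, 0.05, -0.1, 0]
    - [0.6, 0.9, 0.05, -0.1, 0]
    - [0.6, 0.9, 0.05, 0, 0]
    - [0.6, 0.9, 0.05, 0, 0]
    - [0.6, 0.9, 0.05, 0, 0]
    - [0.6, 0.9, 0.05, 0, 0]
    - [0.6, 0.9, 0.05, 0, 0]
    - [0.6, 0.9, 0.05, 0, 0]
    - [0.6, 0.9, 0.05, 0, 0]
    - [0.6, 0.5, 0.05, 0, 0]
    - [0.6, 0, 0, 0, 0]
    - [0.6, 0, 0, 0, 0]

```text
time: 13.28
ee_pos: [0.6271, 0.2014, 0.1967]
eef_rot: [0.73, 0.682, -0.028, -0.035]
ft_force: [-0.1, 0.1, -0.9]
width: 0.0377
```

Run:
```python
from h import *
st=read_state(); print(st['time'],np.round(st['ee_pos'],4),np.round(st['eef_rot'],4),st['width'],np.round(st['ft_force'],2))
im=camera('wrist');cv2.imwrite('pics/w7.png',im)
s=camera('scene');cv2.imwrite('pics/c7.png',s); sd=camera('side');cv2.imwrite('pics/s7.png',sd)
for c in('wrist','side','scene'): print([(np.round(r['xy'],1),round(r['conf'],2)) for r in pinpoint('pan_centre',c)])
f=lambda a:cv2.resize(a,(400,300),interpolation=cv2.INTER_CUBIC)
cv2.imwrite('pics/p7.png',np.vstack([cv2.resize(im[:290],None,fx=1.5625,fy=1.5625,interpolation=cv2.INTER_CUBIC)]))
```

```text
13.2833 [0.6271 0.2014 0.1967] [ 0.7296  0.6824 -0.0276 -0.0354] 0.037654406537206066 [-0.12  0.08 -0.88]
[(array([224.7, 137.5]), 0.8)]
[(array([245.4, 162.4]), 0.69)]
[(array([278.1, 172.1]), 0.75)]
```

View pics/p7.png

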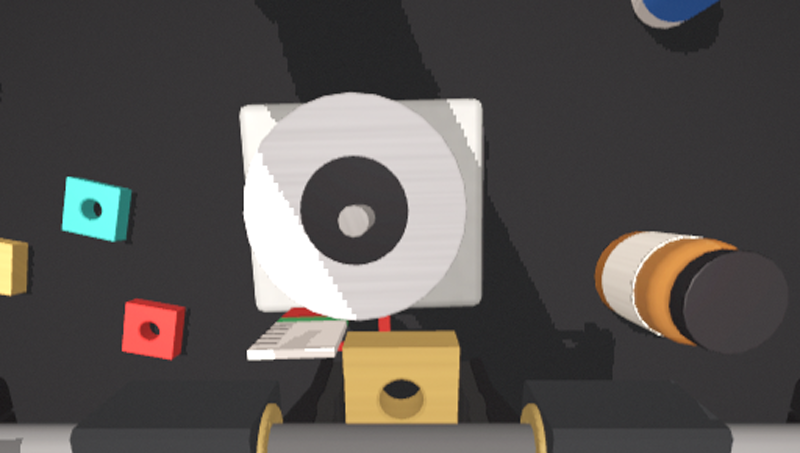

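Wrist view, full-frame pixels: post top at about (226,141), foot centre (227,134), held hole (257,255). The jar stands clear at right. Computing the shift from hole to post.

```bash
cat >> h.py <<'E'
def M(st): return R.from_quat(st['eef_rot']).as_matrix()
def cam(uv,depth):
    "wrist pixel at camera depth -> tool xyz"
    i=camera_info('wrist'); T=np.array(i['tool_from_camera']); return T[:3,:3]@(depth*np.array([(uv[0]-i['cx'])/i['fx'],(uv[1]-i['cy'])/i['fy'],1]))+T[:3,3]
E
python3 - <<'E'
from h import *
st=read_state(); im=cv2.imread('pics/w7.png'); g=cv2.cvtColor(im,cv2.COLOR_BGR2GRAY)
print(g[141,205:250]); print(g[125:160,226])
Rm=M(st); hole=cam((256.6,255.4),.168)
for dep in (.183,.188,.193):
    p=cam((225.9,141.4),dep); print(dep,'post tool',np.round(p,4),'world',np.round(Rm@p+st['ee_pos'],4),'shift world',np.round(Rm@(p-hole),4))
print('hole tool',np.round(hole,4),'z axis',np.round(Rm[:,2],3),'x axis',np.round(Rm[:,0],3),'joints',np.round(st['joint_positions'],2))
# post top world: foot centre at seat level for d guess
for z in (.139,.144,.149): print(z,np.round(onz('wrist',(226.6,134.4),z,st),4),np.round(onz('wrist',(225.9,141.4),z+.054,st),4))
E
```

```text
[ 56  57  56  57  57  57  57  57  57  56  55 139 189 191 190 189 189 191
 194 194 195 193 191 191 191 192 190 190 193 195 187 127 122 122 109  60
  59  57  60  60  60  58  59  59  58]
[ 58  58  59  58  59  60 152 188 195 195 193 192 193 194 193 193 193 193
 193 192 193 193 192 191 189 186 145  71  56  55  53  56  53  57  55]
0.183 post tool [-0.017  -0.0552  0.0004] world [0.5723 0.186  0.2026] shift world [-0.0589 -0.0132 -0.0274]
0.188 post tool [-0.0175 -0.0546  0.0055] world [0.5724 0.1855 0.1975] shift world [-0.0588 -0.0137 -0.0325]
0.193 post tool [-0.018  -0.054   0.0105] world [0.5726 0.185  0.1925] shift world [-0.0586 -0.0141 -0.0376]
hole tool [ 0.0006  0.     -0.0317] z axis [-0.086  0.014 -0.996] x axis [0.071 0.997 0.008] joints [-0.12  0.5  -0.35  1.26  0.12  1.48  1.05]
0.139 [0.5691 0.1812 0.139 ] [0.5726 0.1851 0.193 ]
0.144 [0.5691 0.1817 0.144 ] [0.5724 0.1855 0.198 ]
0.149 [0.569  0.1821 0.149 ] [0.5722 0.186  0.203 ]
```

Emit:
carry_out:
  rows:
    - [0.6, -0.1, -0.3, 0, 0]
    - [0.6, -0.1, -0.4, 0, 0]
    - [0.6, -0.1, -0.4, 0, 0]
    - [0.6, -0.1, -0.4, 0, 0]
    - [0.6, -0.1, -0.3, 0, 0]
    - [0.6, 0, 0, 0, 0]

```text
time: 14.08
ee_pos: [0.5733, 0.1813, 0.2041]
eef_rot: [0.734, 0.678, -0.026, -0.033]
ft_force: [-0.0, 0.0, -1.1]
width: 0.0375
```

```bash
cat >> h.py <<'E'
POST=np.array([.5724,.1855])
def rep(z=None,off=(.0006,0,-.0162),tgt=None):
    st=read_state(); Rm=M(st); b=st['ee_pos']+Rm@np.array(off); t=POST if tgt is None else tgt
    d=np.array([*(t-b[:2]),0 if z is None else z-b[2]])
    print('t',round(st['time'],2),'ee',np.round(st['ee_pos'],4),'hole',np.round(b,4),'zax',np.round(Rm[:,2],3),'F',np.round(st['ft_force'],2),'w',round(st['width'],4),'togo',np.round(Rm.T@d/.03,2))
E
python3 -c "
from h import *
rep()"
```

```text
t 14.08 ee [0.5733 0.1813 0.2041] hole [0.5747 0.1817 0.2202] zax [-0.083  0.014 -0.996] F [-0.01  0.03 -1.11] w 0.0375 togo [ 0.12 -0.09  0.01]
```

Emit:
carry_out:
  rows:
    - [0.6, 0.12, -0.08, 0.1, 0]
    - [0.6, 0, 0.02, 0.2, 0]
    - [0.6, 0, 0.02, 0.15, 0]
    - [0.6, 0, 0, 0, 0]

```text
time: 14.42
ee_pos: [0.5729, 0.1839, 0.1903]
eef_rot: [0.735, 0.677, -0.025, -0.032]
ft_force: [0.4, 0.6, -2.0]
width: 0.0374
```

```bash
python3 -c "
from h import *
rep(.1955)
im=camera('wrist');cv2.imwrite('pics/w8.png',im);h=cv2.cvtColor(im,cv2.COLOR_BGR2HSV)
for r in range(240,272,2): print(r,''.join('%4d'%v for v in h[r,240:276:2,2]),'|',''.join('%4d'%v for v in h[r,240:276:2,1]))"
```

```text
t 14.42 ee [0.5729 0.1839 0.1903] hole [0.5742 0.1842 0.2064] zax [-0.08   0.014 -0.997] F [ 0.36  0.63 -2.  ] w 0.0374 togo [ 0.03 -0.03  0.37]
240  220 220 220 220 220 220 221 220 218 220 220 219 220 220 220 219 220 220 |  133 133 133 132 133 133 133 133 111 133 133 133 132 133 133 134 133 133
242  218 218 218 218 218 211 203 202 203 202 202 206 218 218 218 218 218 218 |  135 133 133 135 135 137 138  86  59  83 114 136 135 135 135 135 135 136
244  218 218 218 218 197 204 209 210 210 209 210 208 200 206 218 218 218 218 |  135 135 135 135 140  33  11  11  10  10  11  18  55 136 135 135 135 133
246  218 218 211 197 209 210 210 210 211 210 211 212 212 207 200 216 216 217 |  133 135 135  87  11  11  11  10  11   9  10  11  11  27 134 133 133 134
248  218 215 189 215 216 216 216 215 215 215 215 216 215 215 204 204 217 216 |  135 134 138  11   9   9   9   7   9   9   8   9   8  11  39 136 135 135
250  218 200 161 200 216 215 214 214 214 214 215 214 214 213 169 195 218 219 |  136 138 144  28   9   9   8  10  11  11  11  10  11  11 107 137 133 134
252  219 199 156 161 199 211 210 209 210 20
[... 776 characters left out ...]
3 167 204 213 214 |  136 137 138 142 142 140 140 141 140 140 139 142 140 142 139 136 135 135
264  212 210 203 183 162 165 166 167 166 167 167 166 163 167 203 208 213 213 |  136 136 137 141 143 142 141 139 143 140 142 141 142 139 137 136 135 134
266  213 213 211 205 196 173 166 166 167 166 165 166 185 206 207 213 214 214 |  135 135 135 137 138 141 140 141 142 140 141 143 141 135 136 134 132 135
268  215 215 215 214 211 209 206 197 190 196 203 209 209 211 215 216 216 215 |  134 134 135 133 133 134 137 139 140 138 137 135 134 135 132 133 133 134
270  188 187 188 188 188 185 184 183 184 183 184 184 187 189 189 188 188 189 |  129 128 128 129 129 128 128 128 128 127 129 128 128 128 127 129 128 128
```

Emit:
carry_out:
  rows:
    - [0.6, 0.04, -0.04, 0.1, 0]
    - [0.6, 0, 0.01, 0.15, 0]
    - [0.6, 0, 0.01, 0.15, 0]
    - [0.6, 0, 0.01, 0.1, 0]

```text
time: 14.8
ee_pos: [0.5722, 0.1858, 0.1743]
eef_rot: [0.735, 0.677, -0.025, -0.032]
ft_force: [1.0, 0.7, -0.7]
width: 0.0378
```

```bash
cat >> h.py <<'E'
def holeview(f=None):
    im=camera('wrist'); 
    if f: cv2.imwrite(f,im)
    h=cv2.cvtColor(im,cv2.COLOR_BGR2HSV)[232:272,236:280]; m=((h[...,1]<60)&(h[...,2]>120)).astype(np.uint8)
    N,L,S,C=cv2.connectedComponentsWithStats(m)
    for s in S[1:]:
        if s[4]>8: print('grey',s[0]+236,s[1]+232,s[2:].tolist())
E
python3 -c "
from h import *
rep(.1955); holeview('pics/w9.png')"
```

```text
t 14.8 ee [0.5722 0.1858 0.1743] hole [0.5736 0.1861 0.1904] zax [-0.08   0.014 -0.997] F [ 0.99  0.74 -0.75] w 0.0378 togo [-0.02 -0.05 -0.17]
grey 245 243 [24, 13, 225]
```

Emit:
carry_out:
  rows:
    - [0.6, -0.02, -0.03, 0.1, 0]
    - [0.6, 0, 0.01, 0.15, 0]
    - [0.6, 0, 0.01, 0.1, 0]

```text
time: 15.1
ee_pos: [0.5712, 0.1855, 0.1632]
eef_rot: [0.735, 0.677, -0.024, -0.032]
ft_force: [-1.2, 0.1, 0.8]
width: 0.0378
```

```bash
python3 -c "
from h import *
rep(.1955); holeview('pics/w10.png')
a=cv2.imread('pics/w9.png')[225:275,225:290];b=cv2.imread('pics/w10.png')[225:275,225:290];s=camera('scene');cv2.imwrite('pics/c10.png',s)
f=lambda a:cv2.resize(a,(390,300),interpolation=cv2.INTER_CUBIC)
cv2.imwrite('pics/p10.png',np.vstack([np.hstack([f(a),f(b)]),np.hstack([f(cv2.imread('pics/w8.png')[225:275,225:290]),f(s[135:205,240:331])])]))"
```

```text
t 15.1 ee [0.5712 0.1855 0.1632] hole [0.5725 0.1859 0.1794] zax [-0.079  0.015 -0.997] F [-1.25  0.08  0.78] w 0.0378 togo [-0.01 -0.05 -0.54]
grey 245 243 [24, 13, 225]
```

View pics/p10.png

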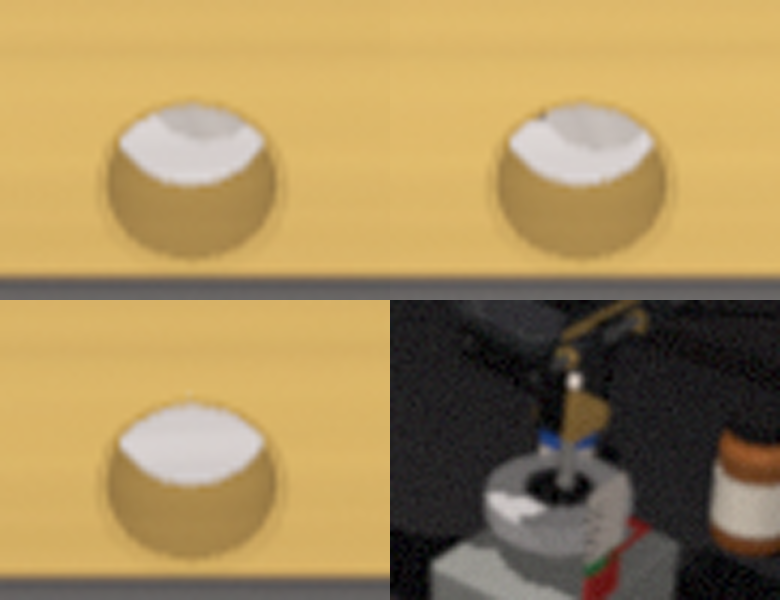

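The pan is being pressed by about 2 N: the grey post-top disc shows through the hole, off-centre towards the picture's top. The hole must go about 2.3 mm to -x and 1.5 mm to +y, so I ease up and slide.

Emit:
carry_out:
  rows:
    - [0.6, 0, -0.02, -0.3, 0]
    - [0.6, 0.04, -0.06, 0, 0]
    - [0.6, 0, 0, 0, 0]

```text
time: 15.45
ee_pos: [0.5694, 0.1868, 0.1732]
eef_rot: [0.735, 0.677, -0.024, -0.032]
ft_force: [-0.8, -0.3, -1.2]
width: 0.0377
```

```bash
cat >> h.py <<'E'
def disc(f=None):
    "value map inside the hole: W=pan light, o=post grey, #=dark, .=brass"
    im=camera('wrist'); 
    if f: cv2.imwrite(f,im)
    h=cv2.cvtColor(im,cv2.COLOR_BGR2HSV)
    for r in range(240,260): print(r,''.join('.' if s>=60 and v>100 else '#' if v<=130 else 'o' if v<204 else 'W' for s,v in zip(h[r,240:276,1],h[r,240:276,2])),h[r,[250,257,264],2])
E
python3 -c "
from h import *
rep(.1955); disc('pics/w11.png')"
```

```text
t 15.45 ee [0.5694 0.1868 0.1732] hole [0.5708 0.1871 0.1894] zax [-0.08   0.014 -0.997] F [-0.79 -0.31 -1.25] w 0.0377 togo [-0.05  0.04 -0.21]
240 .................................... [226 225 225]
241 .................................... [225 212 224]
242 .................................... [217 199 223]
243 ............ooooooooo............... [202 196 208]
244 ..........oooooooooooooo............ [195 196 195]
245 ........oooooooooooooooooo.......... [195 197 194]
246 ........ooooooooooooooooooo......... [196 197 194]
247 .......#oooooooooooooooooooo........ [196 198 192]
248 ......##ooooooooooooooooooooo....... [197 199 193]
249 ......o#oooooooooooooooooooo........ [197 198 194]
250 ......oooooooooooooooooooooo........ [196 197 195]
251 .......WWoooooooooooooooooo......... [196 198 194]
252 ........WWooooooooooooooooo......... [199 196 193]
253 .........oWooooooooooooooo.......... [205 196 190]
254 ...........ooooooooooooo............ [190 195 180]
255 .............oooooooooo............. [174 192 175]
256 .................o.................. [175 185 174]
257 .................................... [174 177 172]
258 .................................... [172 175 171]
259 .................................... [172 174 170]
```

Emit:
carry_out:
  rows:
    - [0.6, 0.04, 0, 0, 0]
    - [0.6, 0, 0.01, 0.12, 0]
    - [0.6, 0, 0.01, 0.12, 0]

```text
time: 15.75
ee_pos: [0.5703, 0.188, 0.1667]
eef_rot: [0.735, 0.676, -0.024, -0.032]
ft_force: [-0.1, -1.1, -1.0]
width: 0.0378
```

```bash
python3 -c "
from h import *
rep(.1955); disc('pics/w12.png')"
```

```text
t 15.75 ee [0.5703 0.188  0.1667] hole [0.5716 0.1884 0.1828] zax [-0.078  0.015 -0.997] F [-0.09 -1.11 -0.97] w 0.0378 togo [-0.09  0.   -0.42]
240 .................................... [227 226 226]
241 .................................... [225 213 224]
242 .................................... [217 199 224]
243 ............ooooooooo............... [204 196 209]
244 ..........oooooooooooooo............ [199 196 193]
245 ........oooooooooooooooooo.......... [200 196 195]
246 .......ooooooooooooooooooo.......... [199 196 199]
247 ......oooooooooooooooooooo##........ [198 195 199]
248 .....oooooooooooooooooooooooo....... [196 194 200]
249 .....ooooooooooooooooooooooWo....... [195 195 199]
250 .....ooooooooooooooooooooooo........ [194 194 198]
251 .....oooooooooooooooooooooo......... [193 196 197]
252 .....ooooooooooooooooooooo.......... [193 196 196]
253 ......oooooooooooooooooooo.......... [194 196 195]
254 ......oooooooooooooooooooo.......... [196 197 193]
255 ......ooooooooooooooooooo........... [196 198 191]
256 .......oooooooooooooooooo........... [196 198 185]
257 ........ooooooooooooooo............. [196 199 176]
258 .........ooooooooooooo.............. [195 198 171]
259 ..........ooooooooooo............... [185 196 169]
```

The post is in the hole: the grey disc now rises over the brass wall (rows 243–260). Descending.

Emit:
carry_out:
  rows:
    - [0.6, -0.02, 0.01, 0.15, 0]
    - [0.6, 0, 0.015, 0.2, 0]
    - [0.6, 0, 0.015, 0.2, 0]
    - [0.6, 0, 0.015, 0.2, 0]

```text
time: 16.13
ee_pos: [0.5697, 0.1874, 0.1411]
eef_rot: [0.735, 0.676, -0.024, -0.032]
ft_force: [-0.3, -1.1, -1.6]
width: 0.0376
```

```bash
sed -i 's/^POST=.*/POST=np.array([.5714,.1878])/' h.py; python3 -c "
from h import *
rep(.1425);holeview('pics/w13.png')"
```

```text
t 16.13 ee [0.5697 0.1874 0.1411] hole [0.5711 0.1878 0.1573] zax [-0.079  0.014 -0.997] F [-0.27 -1.07 -1.6 ] w 0.0376 togo [-0.    0.05  0.49]
grey 245 243 [25, 29, 625]
```

Emit:
carry_out:
  rows:
    - [0.6, 0, 0.03, 0.2, 0]
    - [0.6, 0, 0.03, 0.2, 0]
    - [0.6, 0, 0.02, 0.15, 0]

```text
time: 16.43
ee_pos: [0.57, 0.1873, 0.1214]
eef_rot: [0.735, 0.676, -0.025, -0.033]
ft_force: [-1.5, 0.2, -1.0]
width: 0.0382
```

```bash
python3 -c "
from h import *
rep(.1315);holeview('pics/w14.png')"
```

```text
t 16.43 ee [0.57   0.1873 0.1214] hole [0.5714 0.1876 0.1376] zax [-0.081  0.014 -0.997] F [-1.49  0.17 -1.03] w 0.0382 togo [0.   0.02 0.2 ]
grey 245 243 [25, 28, 622]
```

Emit:
carry_out:
  rows:
    - [0.6, 0, 0.01, 0.12, 0]
    - [0.6, 0, 0.01, 0.1, 0]
    - [0.6, 0, 0, 0, 0]

```text
time: 16.73
ee_pos: [0.5699, 0.1872, 0.1132]
eef_rot: [0.735, 0.676, -0.026, -0.033]
ft_force: [-0.5, 0.0, 1.9]
width: 0.0376
```

```bash
cat >> h.py <<'E'
def gauge(f):
    s=camera('scene');cv2.imwrite(f,s);h=cv2.cvtColor(s,cv2.COLOR_BGR2HSV)
    red=cv2.inRange(h,(0,110,60),(8,255,255))|cv2.inRange(h,(172,110,60),(180,255,255)); gr=cv2.inRange(h,(45,80,40),(85,255,255))
    for n,m in(('red',red),('green',gr)):
        m[:150]=0;m[230:]=0;m[:,:270]=0;m[:,320:]=0
        N,L,S,C=cv2.connectedComponentsWithStats(m); print(n,[a.tolist() for a in S[1:] if a[4]>2],np.round(C[1:],1).tolist())
E
python3 -c "
from h import *
rep(.1315);gauge('pics/c15.png')"
```

```text
t 16.73 ee [0.5699 0.1872 0.1132] hole [0.5713 0.1875 0.1294] zax [-0.082  0.014 -0.997] F [-0.49  0.03  1.87] w 0.0376 togo [ 0.01 -0.   -0.07]
red [[292, 185, 9, 9, 27], [285, 196, 9, 11, 58]] [[296.5, 188.4], [317.0, 192.0], [288.7, 201.3]]
green [[286, 195, 5, 4, 8]] [[287.6, 196.8]]
```

Pressing by about 3 N now, close to the weight's own load, so I release here.

Emit:
carry_out:
  rows:
    - [-0.2, 0, 0, -0.03, 0]
    - [-0.2, 0, 0, 0, 0]
    - [-0.2, 0, 0, 0, 0]
    - [-0.2, 0, 0, 0, 0]
    - [-0.2, 0, 0, 0, 0]
    - [-0.2, 0, 0, 0, 0]
    - [-0.2, 0, 0, -0.3, 0]
    - [-0.2, 0, -0.04, -0.6, 0]
    - [-0.2, 0, -0.06, -0.9, 0]
    - [-0.2, 0, -0.06, -0.9, 0]
    - [-0.2, 0, -0.06, -0.8, 0]
    - [-0.2, 0, 0, 0, 0]

```text
time: 17.78
ee_pos: [0.5719, 0.1861, 0.2275]
eef_rot: [0.735, 0.677, -0.025, -0.033]
ft_force: [0.4, 0.5, 1.0]
width: 0.0522
```

```bash
python3 -c "
from h import *
rep();gauge('pics/c16.png')
i=camera_info('scene');E=np.linalg.inv(np.array(i['extrinsics']))
for z in (.1,.15): 
    p=E@[.63,.165,z,1]; print(z,i['fx']*p[0]/p[2]+i['cx'],i['fy']*p[1]/p[2]+i['cy'])
im=camera('wrist');cv2.imwrite('pics/w16.png',im)"
```

```text
t 17.78 ee [0.5719 0.1861 0.2275] hole [0.5733 0.1865 0.2436] zax [-0.082  0.014 -0.997] F [0.41 0.52 0.99] w 0.0522 togo [ 0.04 -0.07  0.01]
red [[291, 184, 10, 10, 27], [285, 196, 9, 12, 59]] [[296.4, 187.7], [288.7, 201.2]]
green [[286, 195, 5, 4, 8]] [[287.6, 196.8]]
0.1 291.95314041896063 193.7208887104215
0.15 292.9762337556007 180.18208925484672
```

One weight is on: the pointer sank about 11 mm, from row 184.6 to 187.7. At most 43 mm is possible with one weight, so a second is needed for certain. Next is the brass weight at (0.589, -0.104).

Emit:
carry_out:
  rows:
    - [-0.25, -0.5, 0.1, 0, 0]
    - [-0.25, -0.9, 0.13, 0, 0]
    - [-0.25, -0.9, 0.13, 0, 0]
    - [-0.25, -0.9, 0.13, 0, 0]
    - [-0.25, -0.9, 0.13, 0, 0]
    - [-0.25, -0.9, 0.13, 0, 0]
    - [-0.25, -0.9, 0.13, 0, 0]
    - [-0.25, -0.9, 0.13, 0, 0]
    - [-0.25, -0.9, 0.13, 0, 0]
    - [-0.25, -0.9, 0.13, 0, 0]
    - [-0.25, -0.6, 0, 0, 0]
    - [-0.25, 0, 0, 0.4, 1]
    - [-0.25, 0, 0, 0.7, 0.9]
    - [-0.25, 0, 0, 0.7, 0]
    - [-0.25, 0, 0, 0.7, 0]
    - [-0.25, 0, 0, 0.3, 0]
    - [-0.25, 0, 0, 0, 0]

```text
time: 19.3
ee_pos: [0.5664, -0.1065, 0.1135]
eef_rot: [0.79, 0.61, -0.041, -0.04]
ft_force: [0.3, 0.2, -0.1]
width: 0.0543
```

```bash
python3 -c "
from h import *
st=read_state();im,o=brass(st); cv2.imwrite('pics/w17.png',im);print(*o,sep='\n')
rep(.05,(0,0,-.0162),np.array([.590,-.104])); gauge('pics/c17.png')
print(np.degrees(np.arctan2(M(st)[1,0],M(st)[0,0])))
for r in pinpoint('weight0_centre','wrist'): print(r['xy'],onz('wrist',r['xy'],.016,st))"
```

```text
(array([716.5, -67.9]), array([347.2,  22.8]), 76.1, (160, 325, 352, 22))
(array([674.5, -21.6]), array([18.5, 58.5]), 83.4, (361, 258, 22, 57))
(array([ 620.1, -237.8]), array([18.6, 59.8]), 67.3, (131, 258, 22, 57))
(array([ 589.3, -101.1]), array([38.9, 41.2]), 75.6, (249, 201, 43, 44))
(array([ 445.1, -226.3]), array([41.9, 44.7]), 0.5, (74, 74, 49, 57))
t 19.35 ee [ 0.5667 -0.1065  0.1142] hole [ 0.5685 -0.1067  0.1303] zax [-0.113  0.013 -0.993] F [ 0.47  0.4  -0.75] w 0.0548 togo [0.31 0.97 2.58]
red [[291, 184, 11, 10, 32], [285, 195, 9, 13, 61]] [[296.7, 187.2], [288.7, 201.2]]
green [[285, 195, 6, 4, 9]] [[287.3, 196.9]]
75.36433158530157
```

```bash
python3 -c "
from h import *
rep(.06,(0,0,-.024),np.array([.5905,-.1025]));rep(.0085,(0,0,-.024),np.array([.5905,-.1025]))"
```

```text
t 19.45 ee [ 0.5685 -0.1065  0.1166] hole [ 0.5711 -0.1068  0.1405] zax [-0.109  0.012 -0.994] F [-0.38  0.64 -0.44] w 0.0545 togo [0.34 0.88 2.6 ]
t 19.45 ee [ 0.5685 -0.1065  0.1166] hole [ 0.5711 -0.1068  0.1405] zax [-0.109  0.012 -0.994] F [-0.38  0.64 -0.44] w 0.0545 togo [0.37 1.06 4.3 ]
```

Emit:
carry_out:
  rows:
    - [-0.3, 0.1, 0.3, 0.3, 0]
    - [-0.3, 0.1, 0.3, 0.5, 0]
    - [-0.3, 0.1, 0.2, 0.5, 0]
    - [-0.3, 0, 0.1, 0.5, 0]
    - [-0.3, 0, 0.05, 0.4, 0]
    - [-0.3, 0, 0.05, 0.3, 0]
    - [-0.3, 0, 0, 0, 0]

```text
time: 20.03
ee_pos: [0.5991, -0.1041, 0.0428]
eef_rot: [0.79, 0.611, -0.035, -0.033]
ft_force: [0.3, 0.4, 0.3]
width: 0.0565
```

```bash
python3 -c "
from h import *
st=read_state();im,o=brass(st);print(*[x for x in o if 30<x[1][0]<60],sep='\n');rep(.0085,(0,0,-.024),np.array([.5905,-.1025]))"
```

```text
(array([ 589.7, -101.3]), array([39. , 40.7]), 75.6, (229, 177, 57, 58))
(array([ 447.3, -221.9]), array([42. , 40.4]), 0.9, (0, 0, 59, 81))
t 20.08 ee [ 0.5995 -0.104   0.0437] hole [ 0.6017 -0.1043  0.0676] zax [-0.095  0.01  -0.995] F [0.12 1.01 0.09] w 0.0569 togo [-0.01 -0.19  2.  ]
```

Emit:
carry_out:
  rows:
    - [-0.3, 0.02, -0.1, 0.4, 0]
    - [-0.3, 0, -0.05, 0.5, 0]
    - [-0.3, 0, -0.04, 0.5, 0]
    - [-0.3, 0, 0, 0.3, 0]
    - [-0.3, 0, 0, 0.15, 0]
    - [-0.3, 0, 0, 0, 0]

```text
time: 20.58
ee_pos: [0.5898, -0.1014, -0.0112]
eef_rot: [0.79, 0.611, -0.032, -0.031]
ft_force: [-1.2, 0.3, 0.6]
width: 0.0565
```

```bash
python3 -c "
from h import *
st=read_state();im,o=brass(st);print(*[x for x in o if 30<x[1][0]<60],sep='\n');rep(.0085,(0,0,-.024),np.array([.5905,-.1015]))"
```

```text
(array([ 585.3, -100.3]), array([38.7, 35.3]), 75.8, (218, 207, 74, 64))
(array([471.1, -97.7]), array([37.9,  5.5]), 82.7, (157, 0, 82, 22))
t 20.63 ee [ 0.5901 -0.1015 -0.0107] hole [ 0.5923 -0.1017  0.0133] zax [-0.088  0.01  -0.996] F [ 0.77 -0.95 -0.34] w 0.0566 togo [-0.01 -0.04  0.16]
```

Emit:
carry_out:
  force: 25
  rows:
    - [-0.3, 0, -0.05, 0.15, 0]
    - [0.6, 0, 0, 0, 0]
    - [0.6, 0, 0, 0, 0]
    - [0.6, 0, 0, 0, 0]
    - [0.6, 0, 0, 0, 0]
    - [0.6, 0, 0, 0, 0]
    - [0.6, 0, 0, 0, 0]
    - [0.6, 0, 0, 0, 0]

```text
time: 21.3
ee_pos: [0.5902, -0.1014, -0.0127]
eef_rot: [0.791, 0.611, -0.031, -0.029]
ft_force: [-0.1, 0.6, -2.1]
width: 0.0373
```

```bash
python3 -c "
from h import *
rep(.0085,(0,0,-.024),np.array([.5905,-.1015]));print(np.round(read_state()['eef_rot'],4))"
```

```text
t 21.3 ee [ 0.5902 -0.1014 -0.0127] hole [ 0.5922 -0.1016  0.0112] zax [-0.084  0.009 -0.996] F [-0.09  0.63 -2.06] w 0.0373 togo [-0.01 -0.05  0.1 ]
[ 0.7906  0.6109 -0.0306 -0.0293]
```

Emit:
carry_out:
  rows:
    - [0.6, 0, -0.03, -0.4, 0]
    - [0.6, -0.02, -0.08, -0.9, 0]
    - [0.6, -0.02, -0.08, -0.9, 0]
    - [0.6, -0.02, -0.08, -0.9, 0]
    - [0.6, -0.02, -0.08, -0.9, 0]
    - [0.6, -0.02, -0.08, -0.9, 0]
    - [0.6, -0.02, -0.08, -0.9, 0]
    - [0.6, -0.02, -0.08, -0.9, 0]
    - [0.6, -0.02, -0.08, -0.9, 0]
    - [0.6, -0.02, -0.08, -0.7, 0]
    - [0.6, 0, 0, 0, 0]

```text
time: 22.22
ee_pos: [0.585, -0.1021, 0.2566]
eef_rot: [0.79, 0.611, -0.031, -0.03]
ft_force: [-0.1, -0.7, -1.3]
width: 0.0376
```

```bash
python3 -c "
from h import *
rep(.25,(0,0,-.0128),np.array([.65,.18]));im=camera('wrist');cv2.imwrite('pics/w20.png',im);print(held(im));disc();print(np.round(M(read_state()),3))"
```

```text
t 22.22 ee [ 0.585  -0.1021  0.2566] hole [ 0.5861 -0.1022  0.2694] zax [-0.086  0.01  -0.996] F [-0.06 -0.69 -1.33] w 0.0376 togo [ 9.65 -0.25  0.55]
(220, 208, 74, 63)
240 .......####################......... [44 43 45]
241 ......######################........ [44 45 44]
242 .....#######################........ [45 43 43]
243 .....########################....... [44 43 43]
244 .....########################....... [44 45 44]
245 ......#######################....... [41 43 43]
246 ......######################........ [43 44 44]
247 .......####################......... [43 43 44]
248 ........##################.......... [43 43 44]
249 .........################........... [62 43 74]
250 ...........############............. [117  44 121]
251 ..............#######............... [136  79 137]
252 .................................... [136 124 135]
253 .................................... [135 138 133]
254 .................................... [134 136 132]
255 .................................... [132 135 132]
256 .................................... [133 133 132]
257 .................................... [134 136 133]
258 .................................... [133 134 131]
259 .................................... [132 134 131]
[[ 0.25   0.964 -0.09 ]
 [ 0.968 -0.25   0.011]
 [-0.012 -0.09  -0.996]]
```

Emit:
carry_out:
  rows:
    - [0.6, 0.5, -0.16, 0, 0]
    - [0.6, 0.8, -0.25, 0, 0]
    - [0.6, 0.8, -0.25, 0, 0]
    - [0.6, 0.8, -0.25, 0, 0]
    - [0.6, 0.8, -0.25, 0, 0]
    - [0.6, 0.8, -0.25, 0, 0]
    - [0.6, 0.8, -0.25, 0, 0]
    - [0.6, 0.8, -0.25, 0, 0]
    - [0.6, 0.8, -0.25, 0, 0]
    - [0.6, 0.8, -0.25, 0, 0]
    - [0.6, 0.8, -0.25, 0, 0]
    - [0.6, 0.5, -0.2, 0, 0]
    - [0.6, 0, 0, 0, 0]
    - [0.6, 0, 0, 0, 0]

```text
time: 23.48
ee_pos: [0.556, 0.1901, 0.2316]
eef_rot: [0.79, 0.61, -0.05, -0.041]
ft_force: [0.6, -0.2, -1.9]
width: 0.0378
```

```bash
sed -i 's/^POST=.*/POST=np.array([.5714,.1877])/' h.py; python3 -c "
from h import *
rep(.205,(.0006,-.001,-.0128));gauge('pics/c21.png');im=camera('wrist');cv2.imwrite('pics/w21.png',im);print(held(im))"
```

```text
t 23.48 ee [0.556  0.1901 0.2316] hole [0.5568 0.1909 0.2444] zax [-0.129  0.004 -0.992] F [ 0.65 -0.16 -1.87] w 0.0378 togo [0.06 0.66 1.24]
red [[291, 184, 10, 10, 27], [285, 196, 9, 11, 58]] [[296.3, 188.0], [288.7, 201.3]]
green [[286, 195, 5, 4, 8]] [[287.6, 196.8]]
(220, 200, 74, 71)
```

Emit:
carry_out:
  rows:
    - [0.6, 0.03, 0.3, 0.2, 0]
    - [0.6, 0.03, 0.3, 0.3, 0]
    - [0.6, 0, 0.08, 0.3, 0]
    - [0.6, 0, 0.03, 0.2, 0]
    - [0.6, 0, 0, 0, 0]

```text
time: 24.0
ee_pos: [0.5765, 0.1792, 0.1944]
eef_rot: [0.793, 0.606, -0.051, -0.04]
ft_force: [0.0, -0.4, -1.7]
width: 0.0376
```

```bash
python3 -c "
from h import *
rep(.190,(.0006,-.001,-.0128));disc('pics/w22.png');rep(.190,(.0006,-.001,-.0128))"
```

```text
t 24.0 ee [0.5765 0.1792 0.1944] hole [0.5773 0.1801 0.2072] zax [-0.129  0.002 -0.992] F [ 0.01 -0.36 -1.75] w 0.0376 togo [ 0.21 -0.18  0.6 ]
240 ......WWWWWWWWWWWWWWWWWWWWW......... [219 219 224]
241 .....WWWWWWWWWWWWWWWWWWWWWWW........ [219 221 226]
242 .....WWWWWWWWWWWWWWWWWWWWWWWW....... [220 225 226]
243 .....WWWWWWWWWWWWWWWWWWWWWWWW....... [224 225 225]
244 .....WWWWWWWWWWWWWWWWWWWWWWWW....... [225 226 223]
245 ......WWWWWWWWWWWWWWWWWWWWWWo....... [225 224 220]
246 ......WWWWWWWWWWWWWWWWWWWWWW........ [225 221 218]
247 .......WWWWWWWWWWWWWWWWWWWW......... [222 218 220]
248 ........WWWWWWWWWWWWWWWWWWo......... [219 219 220]
249 .........oWWWWWWWWWWWWWWW........... [211 220 209]
250 ...........oWWWWWWWWWWWo............ [188 221 184]
251 .............oooWWWWo............... [172 210 172]
252 .................................... [172 187 171]
253 .................................... [171 175 169]
254 .................................... [169 172 168]
255 .................................... [168 170 167]
256 .................................... [169 169 168]
257 .................................... [170 170 168]
258 .................................... [168 171 166]
259 .................................... [167 170 167]
t 24.05 ee [0.5765 0.1792 0.1949] hole [0.5773 0.18   0.2077] zax [-0.129  0.002 -0.992] F [-0.53 -1.59 -2.45] w 0.0375 togo [ 0.21 -0.18  0.61]
```

Emit:
carry_out:
  rows:
    - [0.6, 0.1, -0.09, 0, 0]
    - [0.6, 0.1, -0.09, 0, 0]
    - [0.6, 0, 0.03, 0.2, 0]
    - [0.6, 0, 0.02, 0.15, 0]
    - [0.6, 0, 0, 0, 0]

```text
time: 24.47
ee_pos: [0.5726, 0.1876, 0.1852]
eef_rot: [0.793, 0.606, -0.05, -0.04]
ft_force: [0.4, -0.0, -1.7]
width: 0.038
```

```bash
python3 -c "
from h import *
rep(.185,(.0006,-.001,-.0128));disc('pics/w23.png')"
```

```text
t 24.47 ee [0.5726 0.1876 0.1852] hole [0.5734 0.1884 0.198 ] zax [-0.128  0.003 -0.992] F [ 0.36 -0.02 -1.67] w 0.038 togo [-0.03 -0.    0.44]
240 ..........................W......... [229 228 227]
241 .....................WWWWWWW........ [228 227 225]
242 ...............WWWWWWWWWWWWWW....... [228 226 223]
243 .........WWWWWWWWWWWWWWWWWWWW....... [226 224 222]
244 ......WWWWWWWWWWWWWWWWWWWWWWW....... [224 222 220]
245 ......WWWWWWWWWWWWWWWWWWWWWWo....... [223 221 219]
246 ......WWWWWWWWWWWWWWWWWWWWWW........ [221 219 218]
247 .......WWWWWWWWWWWWWWWWWWWW......... [220 219 218]
248 ........WWWWWWWWWWWWWWWWWWo......... [219 219 221]
249 .........oWWWWWWWWWWWWWWW........... [212 220 211]
250 ...........oWWWWWWWWWWWo............ [189 224 185]
251 .............oWWWWWWoo.............. [173 212 172]
252 .................................... [173 188 171]
253 .................................... [170 174 169]
254 .................................... [170 172 167]
255 .................................... [168 171 167]
256 .................................... [169 169 168]
257 .................................... [170 171 168]
258 .................................... [169 171 167]
259 .................................... [168 169 166]
```

Emit:
carry_out:
  rows:
    - [0.6, -0.03, 0, 0.15, 0]
    - [0.6, 0, 0, 0.15, 0]
    - [0.6, 0, 0, 0.1, 0]
    - [0.6, 0, 0, 0, 0]

```text
time: 24.85
ee_pos: [0.5708, 0.1866, 0.1728]
eef_rot: [0.793, 0.606, -0.05, -0.04]
ft_force: [0.2, 0.4, -0.3]
width: 0.0375
```

```bash
python3 -c "
from h import *
rep(.180,(.0006,-.001,-.0128));disc('pics/w24.png')"
```

```text
t 24.85 ee [0.5708 0.1866 0.1728] hole [0.5716 0.1874 0.1856] zax [-0.127  0.003 -0.992] F [ 0.2   0.42 -0.32] w 0.0375 togo [0.01 0.01 0.19]
240 ........ooooooooooooooooooo......... [200 203 198]
241 ........Wooooooooooooooooo.......... [200 202 198]
242 .........ooooooooooooooooW.......... [200 201 197]
243 .........Wooooooooooooooo........... [200 200 196]
244 ...........ooooooooooooo............ [213 199 218]
245 ............WoooooooooW............. [225 197 229]
246 ..............WooooWW............... [228 194 228]
247 .................................... [229 216 228]
248 .................................... [229 227 226]
249 ...................WWWWWW........... [220 226 211]
250 .............WWWWWWWWWWo............ [192 224 185]
251 .............oWWWWWWo............... [173 211 171]
252 .................................... [173 187 171]
253 .................................... [171 174 169]
254 .................................... [170 173 168]
255 .................................... [167 171 167]
256 .................................... [170 170 168]
257 .................................... [171 171 169]
258 .................................... [168 171 166]
259 .................................... [168 170 166]
```

Emit:
carry_out:
  rows:
    - [0.6, 0, -0.04, 0, 0]
    - [0.6, 0, 0.02, 0.15, 0]
    - [0.6, 0, 0.01, 0.1, 0]

```text
time: 25.15
ee_pos: [0.5701, 0.1868, 0.166]
eef_rot: [0.793, 0.606, -0.049, -0.04]
ft_force: [-1.3, 0.3, -1.7]
width: 0.0375
```

```bash
python3 -c "
from h import *
rep(.175,(.0006,-.001,-.0128));disc('pics/w25.png')"
```

```text
t 25.15 ee [0.5701 0.1868 0.166 ] hole [0.5709 0.1876 0.1788] zax [-0.125  0.003 -0.992] F [-1.27  0.27 -1.69] w 0.0375 togo [0.01 0.03 0.12]
240 .......oooooooooooooooooooo......... [199 199 203]
241 .......ooooooWooooooooooooo......... [198 199 202]
242 .......oooooooooooooooooooo......... [197 199 199]
243 .......oooooooooooooooooooo......... [198 201 198]
244 .......oooooooooooooooooooo......... [198 202 197]
245 .......Wooooooooooooooooooo......... [199 201 197]
246 ........oooooooooooooooooo.......... [200 202 198]
247 ........oooooooooooooooooW.......... [199 202 198]
248 ........ooooooooooooooooo........... [200 201 197]
249 .........ooooooooooooooo............ [194 200 201]
250 ...........oooooooooooo............. [180 198 186]
251 ............oooooooooo.............. [173 196 171]
252 ................oooo................ [172 186 171]
253 .................................... [171 176 169]
254 .................................... [170 172 168]
255 .................................... [169 171 167]
256 .................................... [170 169 168]
257 .................................... [170 171 169]
258 .................................... [169 171 167]
259 .................................... [168 170 167]
```

Emit:
carry_out:
  rows:
    - [0.6, 0, 0.02, 0.15, 0]
    - [0.6, 0, 0.02, 0.15, 0]

```text
time: 25.37
ee_pos: [0.5702, 0.1867, 0.1564]
eef_rot: [0.793, 0.606, -0.049, -0.039]
ft_force: [-0.4, -0.2, -1.7]
width: 0.0378
```

```bash
python3 -c "
from h import *
rep(.170,(.0006,-.001,-.0128));disc('pics/w26.png');gauge('pics/c26.png')"
```

```text
t 25.37 ee [0.5702 0.1867 0.1564] hole [0.571  0.1875 0.1692] zax [-0.125  0.004 -0.992] F [-0.37 -0.19 -1.71] w 0.0378 togo [ 0.01  0.01 -0.03]
240 .......ooooooooooooooWooooo......... [196 199 149]
241 .......oooWooooooooooWWoooo......... [204 200 182]
242 .......oooWooooooooooooWooo......... [204 201 201]
243 ......oooooWooooooooooooWoo......... [203 200 204]
244 ......ooooooWooooooooooooWo......... [201 199 203]
245 ......ooooooWoooooooooooooo......... [201 199 203]
246 ......oooooooooooooooooooooo........ [199 199 201]
247 ......ooooooooooooooooooooo......... [197 199 200]
248 ......ooooooooooooooooooooo......... [196 200 198]
249 ......ooooooooooooooooooooo......... [197 201 197]
250 ......ooooooooooooooooooooo......... [198 201 197]
251 ......ooooooooooooooooooooo......... [199 202 197]
252 .......oooooooooooooooooooo......... [199 202 198]
253 .......ooooooooooooooooooo.......... [200 202 197]
254 ........ooooooooooooooooo........... [199 201 189]
255 .........ooooooooooooooo............ [198 200 174]
256 ..........ooooooooooooo............. [186 199 169]
257 ............oooooooooo.............. [174 196 169]
258 ...............o.oo................. [168 185 167]
259 .................................... [168 172 175]
red [[291, 184, 10, 10, 26], [285, 196, 9, 12, 60]] [[296.5, 187.6], [315.0, 190.0], [288.6, 201.4]]
green [[286, 195, 5, 4, 7]] [[287.7, 196.6]]
```

Inserted, and the pointer is unchanged, so nothing is pressed. Lowering onto the first weight.

Emit:
carry_out:
  rows:
    - [0.6, 0, 0.02, 0.2, 0]
    - [0.6, 0, 0.02, 0.2, 0]
    - [0.6, 0, 0.02, 0.15, 0]
    - [0.6, 0, 0.02, 0.15, 0]

```text
time: 25.8
ee_pos: [0.5699, 0.1861, 0.1336]
eef_rot: [0.793, 0.606, -0.048, -0.039]
ft_force: [0.5, 0.8, -1.4]
width: 0.0376
```

```bash
python3 -c "
from h import *
rep(.136,(.0006,-.001,-.0128));gauge('pics/c27.png')"
```

```text
t 25.8 ee [0.5699 0.1861 0.1336] hole [0.5707 0.1869 0.1464] zax [-0.125  0.004 -0.992] F [ 0.5   0.79 -1.37] w 0.0376 togo [0.04 0.06 0.34]
red [[292, 185, 9, 9, 24], [285, 196, 9, 12, 60]] [[296.6, 188.1], [288.6, 201.4]]
green [[286, 195, 5, 4, 8]] [[287.6, 196.8]]
```

Emit:
carry_out:
  rows:
    - [0.6, 0.02, 0.03, 0.12, 0]
    - [0.6, 0.01, 0.02, 0.12, 0]
    - [0.6, 0, 0.01, 0.08, 0]

```text
time: 26.1
ee_pos: [0.5703, 0.1863, 0.1222]
eef_rot: [0.793, 0.606, -0.049, -0.04]
ft_force: [-0.8, 0.0, 0.1]
width: 0.0375
```

```bash
python3 -c "
from h import *
rep(.136,(.0006,-.001,-.0128));gauge('pics/c28.png')"
```

```text
t 26.1 ee [0.5703 0.1863 0.1222] hole [0.5711 0.1871 0.135 ] zax [-0.126  0.003 -0.992] F [-0.75  0.04  0.07] w 0.0375 togo [ 0.02 -0.   -0.03]
red [[285, 188, 15, 20, 86]] [[290.7, 198.5]]
green [[286, 193, 7, 6, 10]] [[288.4, 196.1]]
```

The weight's load has gone over to the pan. Releasing and withdrawing upward.

Emit:
carry_out:
  rows:
    - [-0.2, 0, 0, 0, 0]
    - [-0.2, 0, 0, 0, 0]
    - [-0.2, 0, 0, 0, 0]
    - [-0.2, 0, 0, 0, 0]
    - [-0.2, 0, 0, 0, 0]
    - [-0.2, 0, 0, 0, 0]
    - [-0.2, 0, -0.03, -0.3, 0]
    - [-0.2, -0.01, -0.07, -0.6, 0]
    - [-0.2, -0.01, -0.11, -0.9, 0]
    - [-0.2, -0.01, -0.11, -0.9, 0]
    - [-0.2, -0.01, -0.11, -0.9, 0]
    - [-0.2, -0.01, -0.11, -0.9, 0]
    - [-0.2, 0, 0, 0, 0]

```text
time: 27.23
ee_pos: [0.5705, 0.1886, 0.2676]
eef_rot: [0.793, 0.606, -0.049, -0.04]
ft_force: [0.3, 1.0, 0.3]
width: 0.0521
```

```bash
python3 -c "
from h import *
rep();gauge('pics/c29.png');im=camera('wrist');cv2.imwrite('pics/w29.png',im);s=cv2.imread('pics/c29.png');d=camera('side')
f=lambda a:cv2.resize(a,(400,300),interpolation=cv2.INTER_CUBIC)
cv2.imwrite('pics/p29.png',np.vstack([np.hstack([f(s[140:215,235:335]),f(s[180:210,275:315])]),np.hstack([f(im),f(d)])]))"
```

```text
t 27.23 ee [0.5705 0.1886 0.2676] hole [0.5727 0.1891 0.2836] zax [-0.126  0.004 -0.992] F [0.26 1.03 0.3 ] w 0.0521 togo [-0.06 -0.03  0.01]
red [[285, 188, 15, 20, 83]] [[317.0, 166.0], [290.8, 198.3], [315.0, 190.0]]
green [[286, 196, 4, 3, 7]] [[291.0, 194.0], [287.3, 197.0]]
```

View pics/p29.png

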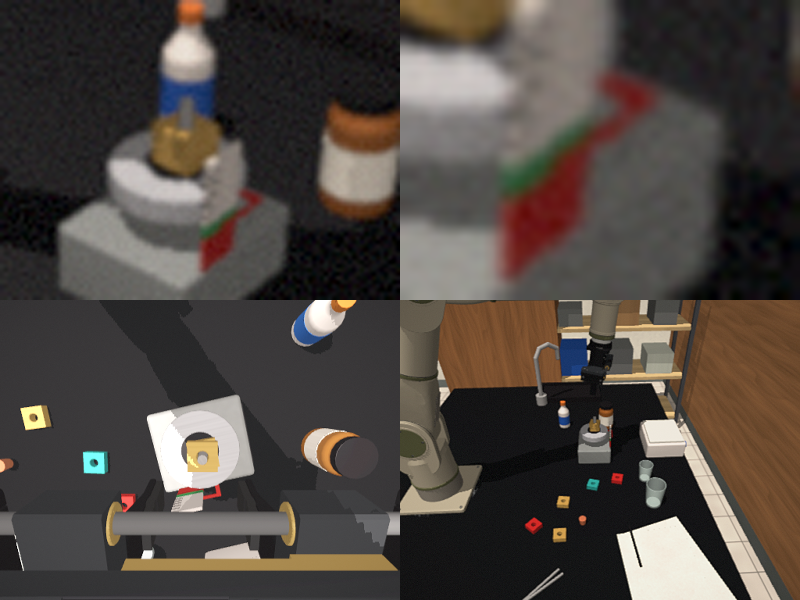

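Last view: both weights are stacked square on the post, and the pointer arm meets the green band's right end at about (295,193). The unused weights and look-alikes are untouched. One numeric check of the pointer against the band before handing in.

Run:
```python
from h import *
def mean(n): return np.mean([camera('scene').astype(float) for _ in range(n)],0)
s=mean(8); np.save('pics/m.npy',s)
def prof(im,c):
    b,g,r=[im[178:212,c-1:c+2,k].mean(1) for k in range(3)]
    return np.clip(r-np.maximum(g,b),0,None),np.clip(g-np.maximum(r,b),0,None)
rows=np.arange(178,212)
G=[]
for c in range(286,294):
    r,g=prof(s,c); G.append((c,(rows*g).sum()/g.sum()))
k=np.polyfit(*np.array(G).T,1); print('green centre line',np.round(G,1).tolist(),np.round(k,2))
for name,im in (('start',cv2.imread('pics/c2.png').astype(float)),('one',cv2.imread('pics/c16.png').astype(float)),('two',s)):
    for c in (294,295,296,297):
        r,_=prof(im,c); print(name,c,'red rows',[(int(a),int(v)) for a,v in zip(rows,r) if v>18],'green line',round(np.polyval(k,c),1))
rep()
# post top and weight top sizes from above
im=camera('wrist');h=cv2.cvtColor(im,cv2.COLOR_BGR2HSV);m=cv2.inRange(h,(12,70,70),(30,255,255));m[:,:200]=0;m[:140]=0;m[235:]=0;m[:,320:]=0
for kk in cv2.findContours(m,cv2.RETR_EXTERNAL,cv2.CHAIN_APPROX_NONE)[0]:
    if cv2.contourArea(kk)>200: print(cv2.minAreaRect(kk))
```

```text
green centre line [[286.0, 197.2], [287.0, 196.8], [288.0, 196.2], [289.0, 195.1], [290.0, 193.7], [291.0, 193.1], [292.0, 192.5], [293.0, 192.0]] [ -0.81 430.32]
start 294 red rows [(181, 18), (182, 25), (183, 18), (186, 19), (187, 44), (188, 63), (189, 48), (196, 19), (197, 19)] green line 190.9
start 295 red rows [(181, 40), (182, 59), (183, 41), (186, 34), (187, 53), (188, 54), (189, 27)] green line 190.1
start 296 red rows [(181, 60), (182, 96), (183, 73), (184, 41), (185, 39), (186, 51), (187, 48), (188, 31)] green line 189.3
start 297 red rows [(181, 65), (182, 113), (183, 104), (184, 78), (185, 70), (186, 59), (187, 31)] green line 188.5
one 294 red rows [(185, 21), (189, 28), (190, 43), (191, 36), (192, 19), (197, 18)] green line 190.9
one 295 red rows [(184, 26), (185, 41), (186, 27), (189, 41), (190, 48), (191, 27)] green line 190.1
one 296 red rows [(184, 32), (185, 59), (186, 45), (187, 28), (188, 31), (189, 46), (190, 39)] green line 189.3
one 297 red rows [(184, 29), (185, 64), (186, 63), (187, 50), (188, 45), (189, 39), (190, 22)] green line 188.5
two 294 red rows [(187, 20), (188, 27), (193, 36), (194, 38), (195, 28), (196, 21), (197, 18)] green line 190.9
two 295 red rows [(187, 28), (188, 45), (189, 30), (192, 38), (193, 47), (194, 27)] green line 190.1
two 296 red rows [(187, 30), (188, 56), (189, 48), (190, 27), (191, 31), (192, 46), (193, 39)] green line 189.3
two 297 red rows [(187, 26), (188, 58), (189, 64), (190, 48), (191, 42), (192, 38), (193, 22)] green line 188.5
t 27.78 ee [0.5687 0.1875 0.2605] hole [0.5711 0.1881 0.2765] zax [-0.135  0.001 -0.991] F [0.59 0.08 0.21] w 0.0522 togo [-0.01  0.01 -0.  ]
((260.55596923828125, 200.86737060546875), (44.55253601074219, 41.36560821533203), 86.3086166381836)
```

Run:
```python
from h import *
a=np.mean([cv2.imread(f'pics/c{n}.png').astype(float) for n in (1,2,6,7)],0); s=np.load('pics/m.npy')
rows=np.arange(178,212)
for c in range(285,296):
    f=lambda im:(im[178:212,c,2]-im[178:212,c,1])
    print(c,'start',' '.join('%3d'%v for v in f(a)[5:30]));print('    now  ',' '.join('%3d'%v for v in f(s)[5:30]))
```

```text
285 start   5   4   4   3   5   5   4   4   0   3   6   5   3  -8 -22 -26   2  46  63  60  57  56  53  54  37
    now     4   3   3   4   4   6   6   6   3   6   6   6   3  -9 -24 -24   3  44  62  60  56  55  54  52  37
286 start   7   5   6   6   9   7   7   6   5   7   9   8   3 -11 -32 -32  11  61  83  81  81  78  77  68  43
    now     6   4   6   6   7   8   7   7   5   8   8   8   4 -11 -31 -33  11  62  82  80  81  78  78  68  41
287 start   7   7   8   8   7   7   8   8   6   8   8   8   0 -19 -37 -17  34  71  82  81  82  82  71  45  21
    now     7   7   7   8   9   7   7   8   7   7   8   8   0 -18 -35 -17  36  72  83  82  82  80  72  47  19
288 start   8   7   8   9   8   8   8   9   9   8   7   3  -9 -29 -26  16  60  77  79  79  80  76  50  21   4
    now     8   8   7   8   9   6   7   9   9   8   8   4 -10 -30 -26  16  58  78  79  81  80  74  49  20   5
289 start   9   8   7   8   8   7   9  10  10   9   5  -4 -21 -26   6  50  78  80  79  81  81  61  26   4   0
    now     8   9   7   8   9   9   9   8   9   9   5  -5 -19 -20   7  50  75  80  81  80  79  60  28   6   0

[... 619 characters left out ...]
  70  67  67  61  43  20   5   0   0   0
293 start   8   7   9   9  22  53  66  32   4 -15 -24  -8  27  43  43  34  31  32  28  17   5   0   1   1   1
    now     9   9   7   8  11  11   8   7  -3 -10   8  45  53  47  41  35  31  30  28  16   5   1   0   1   1
294 start  11   5   6  13  42  68  47  13  -2  -7  -6   0  10  14  11   8   7   6   7   1   1   1   1   1   0
    now     7   6   6   8  18  23  13   3   2  19  45  42  24  14  12   8   6   6   6   2   1   0   1   1   0
295 start  31   9   9  32  63  57  23   3  -1   0   0   2   1   1   1   0   1   0   2   1   0   0   1   1   1
    now     5   3   4   9  31  48  28   6  11  43  56  26   6   1   0   1   0   2   2   1   0   0   0   2   0
```

The pointer arm stands in front of the strip, so parallax blurs this reading: apparent 55 mm, the truth some mm less. I cross-check using the apparent size of the foot and pan in the wrist views.

Run:
```python
from h import *
im=cv2.imread('pics/w7.png');g=cv2.GaussianBlur(cv2.cvtColor(im,cv2.COLOR_BGR2GRAY),(0,0),.7).astype(np.float32)
def edge(g,c,r0,r1,sign,skip=lambda a:False,n=120):
    P=[]
    for a in np.linspace(0,2*np.pi,n,endpoint=False):
        if skip(a): continue
        r=np.arange(r0,r1,.25); x=(c[0]+r*np.cos(a)).astype(np.float32);y=(c[1]+r*np.sin(a)).astype(np.float32)
        d=sign*np.gradient(cv2.remap(g,x[None],y[None],cv2.INTER_LINEAR)[0]); k=d.argmax()
        if d[k]>2.5: P.append((x[k],y[k],r[k]))
    P=np.array(P,np.float32); m=np.median(P[:,2]); P=P[abs(P[:,2]-m)<4]; return cv2.fitEllipse(P[:,:2].copy()),len(P)
foot,n1=edge(g,(226.6,134.4),27,42,+1); print('foot',foot,n1)
top,n2=edge(g,(225.7,141.),7,13,-1); print('post top',top,n2)
# fit by model: disc of given radius, horizontal, at world z -> project, compare major/minor axes
st=dict(ee_pos=[.6271,.2014,.1967],eef_rot=[.7296,.6824,-.0276,-.0354]); i=camera_info('wrist')
q=R.from_quat(st['eef_rot']).as_matrix();T=np.eye(4);T[:3,:3]=q;T[:3,3]=st['ee_pos'];E=np.linalg.inv(T@np.array(i['tool_from_camera']))
def size(c,z,rad):
    o=onz('wrist',c,z,st);a=np.linspace(0,6.28,60);p=np.c_[o[0]+rad*np.cos(a),o[1]+rad*np.sin(a),np.full(60,z),np.ones(60)]@E.T
    uv=np.c_[i['fx']*p[:,0]/p[:,2]+i['cx'],i['fy']*p[:,1]/p[:,2]+i['cy']].astype(np.float32);return cv2.fitEllipse(uv)[1]
for d in (.018,.022,.026,.030): print(d,'foot',np.round(size(foot[0],.169-d,.026),1),'post',np.round(size(top[0],.223-d,.006),2))
# housing top check (130 x 150 at z .066)
print('fx',i['fx'],i['cx'],i['cy'])
for n,uv in zip('abcd',((240,108),(480,100),(482,305),(258,312))): print(n,np.round(onz('wrist',np.array(uv)/1.5625,.066,st),4))
```

```text
foot ((226.267578125, 134.18775939941406), (68.50357055664062, 70.12206268310547), 147.8912811279297) 120
post top ((225.84268188476562, 141.0142059326172), (19.73338508605957, 20.85064125061035), 0.698506236076355) 120
0.018 foot [71.9 73.7] post [21.41 21.9 ]
0.022 foot [70.7 72.5] post [20.95 21.43]
0.026 foot [69.5 71.3] post [20.5  20.98]
0.03 foot [68.4 70.2] post [20.08 20.54]
fx 320.9245593223768 256.54799352268157 194.90235115648335
a [0.5035 0.1139 0.066 ]
b [0.5085 0.2586 0.066 ]
c [0.6348 0.2554 0.066 ]
d [0.6295 0.1091 0.066 ]
```

Run:
```python
from h import *
s=np.mean([camera('side').astype(float) for _ in range(8)],0); np.save('pics/ms.npy',s)
i=camera_info('side');print(i['fx'])
E_=np.linalg.inv(np.array(i['extrinsics']))
def pr(p): p=E_@np.r_[p,1]; return np.round([i['fx']*p[0]/p[2]+i['cx'],i['fy']*p[1]/p[2]+i['cy']],1)
print('strip foot/top -y edge',pr([.632,.162,.066]),pr([.632,.162,.165]),'+y edge',pr([.632,.202,.165]),'x+10',pr([.642,.162,.165]))
print('gray / red-green')
for r in range(156,196): print(r,' '.join('%3d'%v for v in s[r,262:282].mean(1)),'|',' '.join('%3d'%v for v in s[r,262:282,2]-s[r,262:282,1]))
```

```text
362.6483180061023
strip foot/top -y edge [269.  182.2] [269.7 155.9] +y edge [268.6 148.9] x+10 [273.  155.8]
gray / red-green
156 181 180 179 172 158 140 125 130 132 117  74  16   5  10  15  20  20  21  20  19 |  12  11  11  11   9   8   9  10   8   7   5   0  -2   0   1   0   0   0   1   1
157 181 180 180 174 161 140 125 130 133 118  73  18   8  10  15  20  20  19  20  18 |  11  12  11  11  10   9   9  10   8   7   5   1  -1   0   0   0   0   1   0   0
158 182 180 179 169 152 136 120 130 132 111  55  12   8  12  14  20  21  20  20  21 |  12  12  12  11  10   8   8   8   8   8   9   1  -2   0   0   1   0   0   0   0
159 184 183 182 175 162 138 119 130 123  83  33   9   8  12  19  22  19  19  20  21 |  11  12  12  11   9   7   7  10  11  15  15   2  -2  -2   0   0   0   0   1   0
160 171 183 183 179 166 138 122 138 121  56  20  12  10  16  21  20  20  21  20  20 |  10  11  11  10   9   7   7  14  23  25  19   2   0   0   0   0   0   0   0   0
161 125 133 136 134 120  96 128 167 116  43  13   8  15  20  21  20  21  20  21  21 |   9  18  24  23  23  21  13  16  25  26  12  -1   0   0  
[... 4966 characters left out ...]
  -1  -1   0  -1   0   0  -1   0   0
192 155 156 155 154 157 156 146 109  27   5  10   9  10  10  11  10   9  12  12  12 |   1   1   0   0   1   1   1   1   0  -1  -1   0   0   0   0   0   0   0   0   0
193 163 162 150 140 160 159 146 104  26   6   8  12  10  10  13  11   9   9  13   9 |   1   1   0   0   1   1   0   1   0   0   0   0   0   0  -1   0   0   0  -1   0
194 129 128 124 120 127 126 114  78  18   6  10  11  12  11  11  10   9  11  12  11 |   1   1   1   1   1   1   1   1   0  -1   1   0  -1   0   0  -1   0  -1  -1  -2
195 109 109 109 109 110 108  99  70  16   4  12  10  12   9  13  10  11  13  16  12 |   1   1   1   1   2   1   1   0   0   0   0   0   0   0   0   0   0  -1   0   0
```

Edge-on in the side view, the arm stands about 6 mm in front of the strip. Its tip is at row 175, against green rows 174.0–176.8 there, which gives about 49 mm. The scene reading corrected for that parallax gives about 48 mm. Both lie inside 45–57 and a third weight would overshoot, so I hand in.

```bash
python3 -c "
from h import *
rep();print(close_job())"
```

```text
t 28.23 ee [0.5689 0.1876 0.2609] hole [0.5712 0.1882 0.2769] zax [-0.134  0.001 -0.991] F [-0.11 -0.97 -0.59] w 0.0521 togo [-0.01  0.01 -0.  ]
the job is handed in; nothing more can be done
None
```

I put two brass weights over the post and released each with its load already on the pan. By my reading the pointer is now in the green band. The other two brass weights, the look-alikes and the rest of the bench were left alone. I handed the job in at 28 s with the gripper open and about 9 cm clear above the post.

**Last checks:**
- **Pointer:** the side view puts the pan about 49 mm down. The scene view, corrected for the pointer standing in front of the strip, gives about 48 mm. Both are inside the 45–57 mm band.
- **Pan travel:** each weight moved the pointer about 10–11 mm, so a third would have overshot.
- **Seating:** the last picture shows the second weight square on the post and covering the first. I did not measure directly that either lies flat.

**What failed or disagreed:**
- **Fingertip reach:** my first grasp closed above the weight. The fingertips turned out to be about 20 mm behind the reported tool point, not the stated 14 mm ahead of it.
- **First fit:** the first weight initially met the post top about 2–3 mm off the hole. It pressed the pan gently by about 2 N before I slid it over.
- **Tool tilt:** the tool drifted by 5–8° over the moves.
- **Size-based heights:** pan heights taken from sizes in the wrist pictures were inconsistent. They gave 25–30 mm at the start, and one reading after loading was clearly wrong, so I relied on the gauge.

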